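# Clear the kiln-post chute, cull the bad posts and reload it

## Robot

A 6-joint arm with a two-finger parallel gripper is mounted at the origin on the work surface. World frame = base frame: x ahead of the robot, y to its left, z up, the work surface at z = 0. Lengths are in m, angles in rad, forces in N, time in s.
With the tool pointing down it reaches from about 0.375 to 0.925 m from the base axis. Payload 5.7 kg.
Tool frame: the origin (TCP) lies between the finger pads; the fingertips stand 22 mm ahead of it and the grasp point (between the pads) lies 3 mm ahead of it; z points along the fingers, x is the direction in which the jaws open and shut, and the axes are right-handed (so a half turn about z gives the same grasp; the last joint's range is limited). The gripper opens to 88 mm and grips with 3 to 60 N. Pads are 20 mm wide; open, the fingers measure 115 mm over their backs; the gripper's body (75 mm by 178 mm) begins 61 mm behind the grasp point.
Start: joints at [0.997, 0.359, 1.51, -0, 1.272, -0.115], TCP at [0.266, 0.538, 0.245] pointing down, gripper open.
Joint ranges: [-2.97, 2.97], [-1.01, 2.36], [0.21, 2.38], [-0.96, 4.11], [0.2, 2.71], [-2.98, 2.98]. Speed limits (rad/s): [2.39, 2.39, 3.14, 3.14, 3.14, 3.14].

## Interface

Orientations are given as [roll, pitch, yaw] about the fixed x, y, z axes, in that order (R = Rz(yaw) Ry(pitch) Rx(roll)).
In Python, from bench import status, cams, workorder gives the robot as it stands.
- The arm moves only by the tool carry_out, never from a script. Its arguments are lists of equal length, an entry for each row: "jaw": the opening, from 0 (shut) to 1 (fully open); "delta_pos": the shift along the tool's x, y, z in m, a list of three; "spin": the turn about the tool's z in rad. In form: {"jaw": [jaw, ...], "delta_pos": [[tx, ty, tz], ...], "spin": [spin, ...]}. A call has 1 to 8 rows; each row shifts and turns the commanded pose from where the row before left it, along the tool's axes as they then stand; what a row does not reach is not made up. A row lasts 1/8 s, in which the tool goes at most 62.5 mm and 10.7 degrees, less where a joint would pass 70% of its speed; a pose out of reach is approached as far as the arm can. A call is refused whole if a number of a shift passes 0.0625 or a number of a turn 0.188, either way. A call with a gripper value outside its range is refused whole. The fingers move at their own pace and stop on an object; the grip force is fixed at half the most. Time passes only in rows, so rows that do not move let the fingers close. It gives the time, the measured TCP pose, the force and the opening at its end, in the units of the state.
- status.read_state(): the state, without advancing time (a new reading comes with each control period).
- cams.get_image(name): name is "side" or "top"; returns the picture (420x560x3 uint8, blue, green, red); there is no depth.
- cams.get_calibration(name): a dict with "K" (3x3 intrinsics, pixels), "dist_coeffs" ([k1, k2, p1, p2, k3] as OpenCV has them; the pictures are not rectified), "R" (3x3) and "t" (3): a world point X has camera coordinates R X + t. Camera axes: x right, y down, z forward; pixel columns grow to the right and rows downward; lengths in m; the calibration is good to about 2 mm. A picture is of the moment at which its call begins. get_calibration takes no time and is no camera call.
- workorder.job_done(): hands the job in, once; it reports no verdict.
The state is a dict: "time_s": time; "qpos": joint angles; "qvel": joint speeds; "joint_torque": joint torques, N m; "ee_pos": TCP position; "eef_rot": TCP orientation; "force": force on the tool from outside, world axes, zero at the start; "torque": the same for the moment, N m; "opening": finger opening in m.
Only numpy, scipy, OpenCV 4.12 (cv2) and the standard library are available. Lean on these libraries where they do the work, as an engineer would, in place of code of your own. Each camera call takes 0.05 s, during which the arm holds its last target.

## Task

A kiln post that is too long has jammed across the narrowing part of the bench chute, under its side lips: push it back up the slope until it is clear of the lips, lift it out and put it in the plywood reject crate. Then go through the batch of posts on the table: put every post that is short or has a corner broken off in the reject crate too, and lay every sound post flat across the slope in the chute, side by side, not stacked. Leave the other things on the bench where they are.

Things in the scene. Friction and masses are not known exactly. Their poses are not given: they have to be found in the camera images.
- chute: Sheet-metal chute on a wooden stand, fixed, sloping up from its mouth at 0.21 rad (12 degrees). Origin on the floor at the mouth, mid-width, 20 mm over the table; x runs up the slope along the floor, y across it, z off the floor at right angles. Floor from x = 0 to 358 mm, with a stop 20 mm high at the mouth and one 12 mm high at the top. Posts do not slide on it by themselves.
- chute_throat (a point): Point on the chute's floor at x = 60 mm, mid-width: from the mouth to here the inside width is 116 mm, then it widens evenly to 156 mm at x = 150 mm and stays so to the top. Side walls 4 mm thick, 36 mm high, measured off the floor.
- chute_lips (a point): Point on the chute's floor at x = 170 mm, mid-width, where the lips end. From the mouth to here a flat lip on each side reaches inward over the floor, underside 36 mm and top 39 mm off it, leaving an open slot 68 mm wide along the middle.
- chute_bay (a point): Middle of the loading bay, on the chute's floor at x = 264 mm, mid-width. The bay, x = 170 to 358 mm, is open above.
- long_post: The jammed kiln post: buff fireclay bar 130 x 30 x 30 mm, about 0.23 kg. It starts lying across the chute, flat on its floor and centred, about 109 mm up from the mouth, ends under the lips, between the narrowing walls. It can be lifted only once its centre is 185 mm or more up the chute. Origin at the centre of its underside, x along its length, z up.
- crate: Open plywood reject crate, fixed, outside 230 (x) x 180 (y) x 60 mm high, walls and floor 6 mm. Origin at the centre of its underside.
- post_a: Sound kiln post of buff fireclay: a square bar 105 mm long, 30 x 30 mm in section, about 0.19 kg, lying on the table. Two or three of post_a, post_b, post_c are present. Origin at the centre of its underside, x along its length, z up.
- post_b: Sound kiln post of buff fireclay: a square bar 105 mm long, 30 x 30 mm in section, about 0.19 kg, lying on the table. Two or three of post_a, post_b, post_c are present. Origin at the centre of its underside, x along its length, z up.
- post_c: Sound kiln post of buff fireclay: a square bar 105 mm long, 30 x 30 mm in section, about 0.19 kg, lying on the table. Two or three of post_a, post_b, post_c are present. Origin at the centre of its underside, x along its length, z up.
- stub_post: Broken-short kiln post, same buff fireclay: 72 mm long, 30 x 30 mm in section, lying on the table; may be absent. Origin at the centre of its underside, x along its length, z up.
- chipped_post_1: Kiln post 105 mm long, 30 x 30 mm in section, with one corner broken off over its full height: the last 35 mm at its +x end are only 15 mm wide (the half with y > 0 is missing). May be absent. Origin at the centre of the underside of the whole 105 x 30 mm outline, x along its length, z up.
- chipped_post_2: As chipped_post_1, but the last 42 mm at its +x end are 15 mm wide and the half with y < 0 is missing. May be absent. Origin at the centre of the underside of the whole 105 x 30 mm outline, x along its length, z up.
- glaze_tin: Bystander among the posts, to be left alone: plain steel tin, 54 mm across, 45 mm high. Origin at the centre of its underside.
- wood_rib: Bystander among the posts, to be left alone: flat wooden potter's rib 50 x 85 x 9 mm. Origin at the centre of its underside, y along its length.
- brush: Bystander: brush lying beyond the posts. Leave alone.
- test_tile: Bystander: white glazed tile 60 x 90 x 8 mm, beyond the posts. Leave alone.
- glaze_jar: Bystander: lidded jar 64 mm across, 90 mm high, at the far right. Leave alone.
- clay_roller: Bystander: wooden roller 160 mm long, 40 mm across, lying at the right edge. Leave alone.
Things that resemble listed ones, but are neither listed nor needed, are in the scene too. Leave any orange look-alike of the stub_post alone. Leave any purple or red look-alike of the post_a alone.

How it is judged:
By the outcome, as a careful person would: the job done as asked, in the order asked, and still so for the second after the job is handed in, with the robot touching nothing.
Of post_a, post_b, post_c only 2 to 3 are there at a start; the rules pass over those that are not, and their reading is None.
Of stub_post, chipped_post_1, chipped_post_2 only 2 to 3 are there at a start; the rules pass over those that are not, and their reading is None.
At some moment in a run one of post_a, post_b, post_c, stub_post, chipped_post_1, chipped_post_2 may be knocked a few centimetres aside while the robot is not near it.
Once in a run the grip may slacken for a moment while it holds something.
It also fails if it takes over 208 s, if anything falls off the work surface, if the arm or the gripper's body presses on something with over 40 N, if the wrist force passes 120 N, or if a joint passes its speed limit or range.

## Working session

There is one attempt and no reset: what is moved stays moved. The work goes in short steps, Python scripts to look and compute and a tool call to move; the robot and the scene stay as the last step left them, time stands still between calls to the robot, and variables do not carry over. Pictures are saved under pics/ and viewed, and the job is handed in when it is done.

Besides the shell and the picture viewer there is one more tool, called by a JSON object that holds its "name" and its "arguments", one argument or row to a line. carry_out: Moves the arm, as the interface text tells. Its arguments: {"type":"object","properties":{"jaw":{"type":"array","items":{"type":"number"}},"delta_pos":{"type":"array","items":{"type":"array","items":{"type":"number"}}},"spin":{"type":"array","items":{"type":"number"}}},"required":["jaw","delta_pos","spin"]}

```bash
mkdir -p pics; ls; python3 - <<'E'
from bench import status,cams,workorder
import cv2,numpy as np
np.set_printoptions(precision=4,suppress=True)
print(status.read_state())
for n in("top","side"):
    cv2.imwrite(f"pics/{n}0.png",cams.get_image(n)); c=cams.get_calibration(n)
    for k in c: print(n,k,np.array(c[k]).tolist())
    print("cam centre",-np.array(c["R"]).T@np.array(c["t"]))
E
```

```text
pics
{'time_s': 0.0, 'qpos': array([ 0.9969,  0.3595,  1.5114, -0.    ,  1.2725, -0.1151]), 'qvel': array([-0.001 , -0.0004,  0.0011,  0.0023,  0.0013, -0.0007]), 'joint_torque': array([ -0.0004, -51.5351, -27.0737,   0.0671,   0.0346,  -0.0002]), 'ee_pos': array([0.2654, 0.5374, 0.2438]), 'eef_rot': array([-3.1414,  0.0018,  1.112 ]), 'force': array([-0.1617, -0.158 , -0.7194]), 'torque': array([-0.0003, -0.0169,  0.0212]), 'opening': 0.08750553387623225}
top K [[389.173426798457, 0.0, 280.4569880089409], [0.0, 389.173426798457, 212.61120801888472], [0.0, 0.0, 1.0]]
top dist_coeffs [0.006392066962378772, 0.0, 0.0, 0.0, 0.0]
top R [[-0.0065074600650827236, -0.9999533033200846, -0.007144518370927753], [-0.9940183184100388, 0.007247430663547488, -0.1089727370219521], [0.10901942775844961, 0.006392646402566133, -0.9940190634204115]]
top t [-0.11695422244522785, 0.5388493462627669, 1.2542237196539265]
cam centre [ 0.3981 -0.1289  1.3046]
side K [[475.8347411701402, 0.0, 274.5098379672592], [0.0, 475.8347411701402, 213.74130586778037], [0.0, 0.0, 1.0]]
side dist_coeffs [-0.020539785899117008, 0.0, 0.0, 0.0, 0.0]
side R [[-0.991794981000303, -0.12690007636000494, -0.015462415155260608], [-0.07445153597043726, 0.6716915001206889, -0.737080387377972], [0.10392153027285259, -0.7298814282371098, -0.6756281642000318]]
side t [0.5169047724752481, 0.18572375563080198, 1.2462307300394837]
cam centre [0.397  0.8504 0.9869]
```

View pics/top0.png

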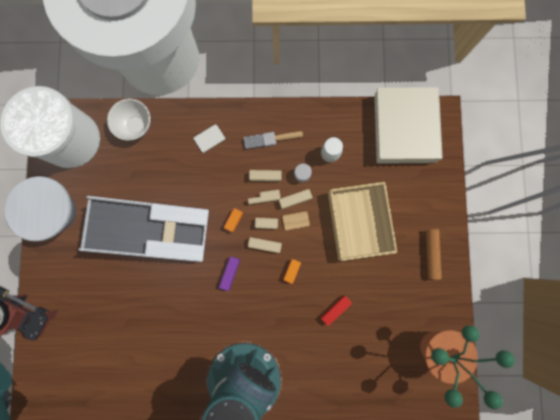

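View pics/side0.png

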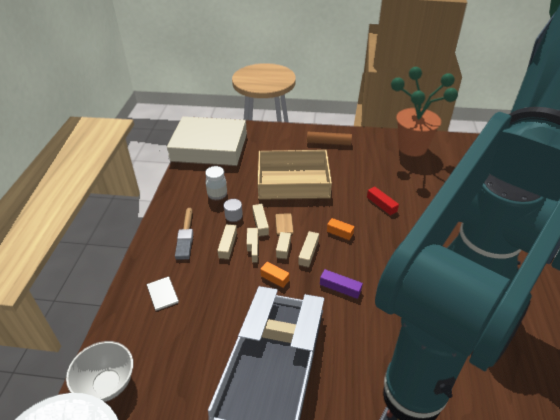

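The top view shows the chute at about (145,230) with its lips to the right, the long post at (170,232), posts around (265,175) to (265,245) and the crate at (362,222). Now a closer crop.

```bash
python3 - <<'E'
import cv2
t=cv2.imread("pics/top0.png"); s=cv2.imread("pics/side0.png")
cv2.imwrite("pics/c1.png",cv2.resize(t[155:285,210:350],None,fx=5.7,fy=4.6*1.0) if 0 else cv2.resize(t[155:260,220:350],None,fx=5.5,fy=5.5,interpolation=cv2.INTER_CUBIC))
cv2.imwrite("pics/c2.png",cv2.resize(s[190:310,200:360],None,fx=5,fy=5,interpolation=cv2.INTER_CUBIC))
cv2.imwrite("pics/c3.png",cv2.resize(t[185:275,70:220],None,fx=5.3,fy=5.3,interpolation=cv2.INTER_CUBIC))
E
```

```text
(no output)
```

View pics/c1.png

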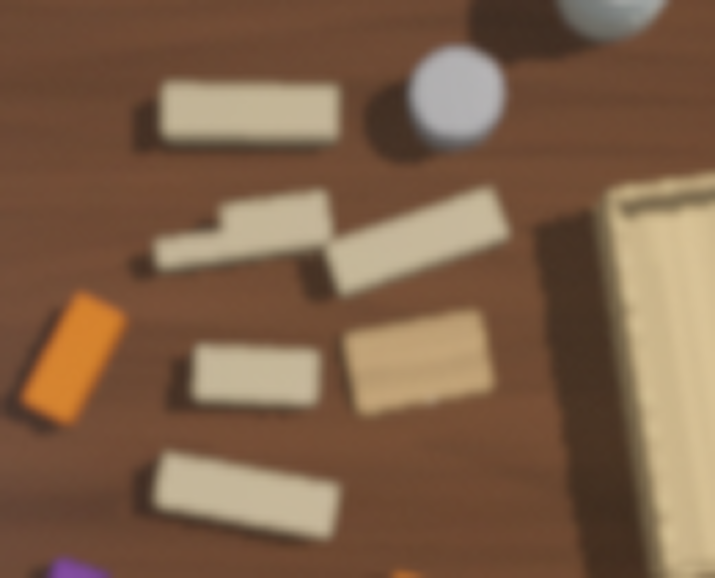

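View pics/c2.png

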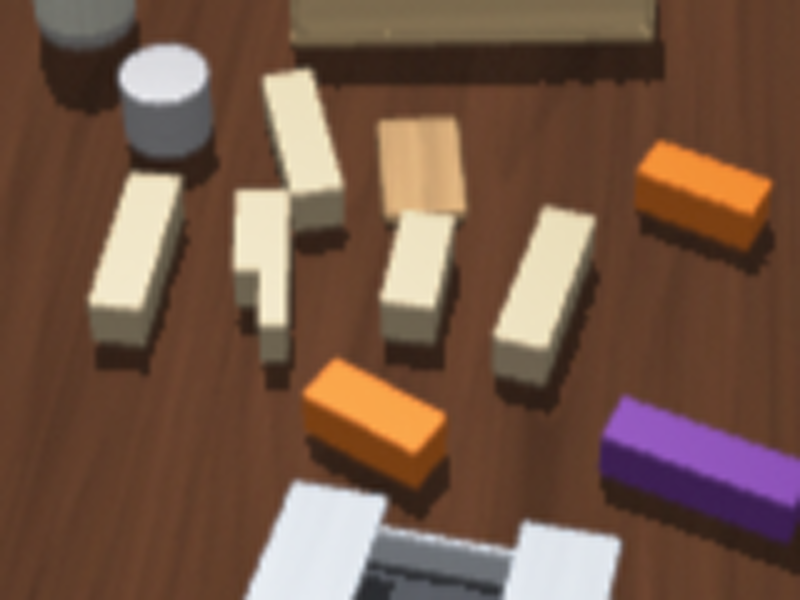

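View pics/c3.png

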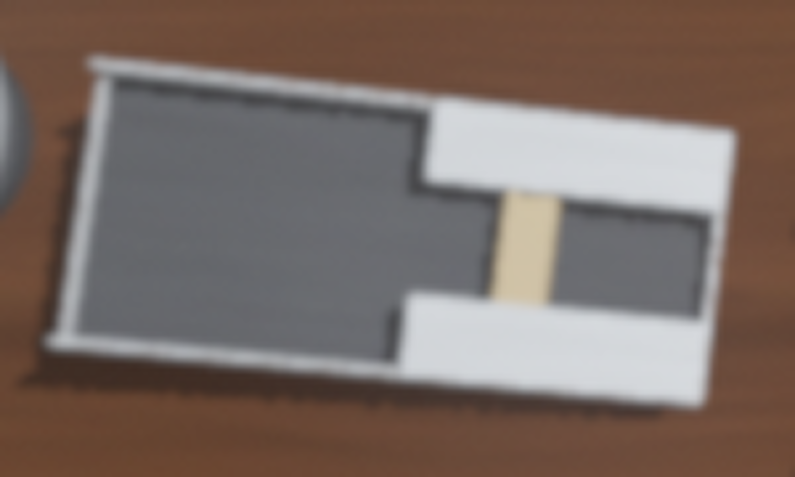

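Candidates, by pixel in the top view:
- Buff posts on the table: (265,175), (295,198) and (265,245) look sound at full length. (262,197) has a corner missing. (266,223) is short.
- Look-alikes to leave alone: orange (233,220) and (292,271), purple (229,273), red (336,311).
- The jammed post is the buff bar at (170,232) under the white lips.

Next I fit the poses.

```bash
cat > h.py <<'E'
import cv2,numpy as np
from scipy.optimize import least_squares,minimize
from bench import status,cams
np.set_printoptions(precision=4,suppress=True)
CAL={n:{k:np.array(v,float) for k,v in cams.get_calibration(n).items()} for n in("top","side")}
def proj(n,X):
    c=CAL[n]; r,_=cv2.Rodrigues(c["R"]); p,_=cv2.projectPoints(np.asarray(X,float).reshape(-1,1,3),r,c["t"],c["K"],c["dist_coeffs"]); return p[:,0]
def unproj(n,uv,z):
    c=CAL[n]; p=cv2.undistortPoints(np.asarray(uv,float).reshape(-1,1,2),c["K"],c["dist_coeffs"])[:,0]
    d=np.c_[p,np.ones(len(p))]@c["R"]; o=-c["R"].T@c["t"]; s=(z-o[2])/d[:,2]; return o+d*s[:,None]
A=0.21
def chuteT(p):
    x,y,w=p; Rz=np.array([[np.cos(w),-np.sin(w),0],[np.sin(w),np.cos(w),0],[0,0,1]])
    Ry=np.array([[np.cos(A),0,-np.sin(A)],[0,1,0],[np.sin(A),0,np.cos(A)]])
    return Rz@Ry,np.array([x,y,0.02])
def cpt(p,X):
    R,t=chuteT(p); return np.asarray(X,float)@R.T+t
def boxes(kind):
    def b(x0,x1,y0,y1): return np.array([[x,y,z] for x in(x0,x1) for y in(y0,y1) for z in(0,.03)])
    L={'sound':.105,'stub':.072,'long':.130}.get(kind)
    if L: return [b(-L/2,L/2,-.015,.015)]
    c,s=(.035,-1) if kind=='chip1' else (.042,1)
    y=(-.015,0) if kind=='chip1' else (0,.015)
    return [b(-.0525,.0525-c,-.015,.015),b(.0525-c,.0525,*y)]
def place(B,p,z=0):
    x,y,w=p; c,s=np.cos(w),np.sin(w); return B@np.array([[c,s,0],[-s,c,0],[0,0,1]])+[x,y,z]
S=8
def buff(img):
    h=cv2.cvtColor(img,cv2.COLOR_BGR2HSV)
    return h
def sil(n,kind,p,roi,z=0):
    x0,y0,w,h=roi; m=np.zeros((h*S,w*S),np.uint8)
    for B in boxes(kind):
        q=proj(n,place(B,p,z)).astype(np.float32); hu=cv2.convexHull(q)[:,0]
        cv2.fillPoly(m,[np.round(((hu-[x0,y0]+.5)*S-.5)*16).astype(np.int32)],255,shift=4)
    return cv2.resize(m,(w,h),interpolation=cv2.INTER_AREA)/255.
def goto(x,y,z,yaw,rows_max=8,vmax=.06,smax=.18):
    """print rows from current measured pose; tool down"""
    s=status.read_state(); e=s['ee_pos']; w=s['eef_rot'][2]
    dw=(yaw-w+np.pi/2)%np.pi-np.pi/2
    d=np.array([x,y,z])-e; n=int(max(np.ceil(np.linalg.norm(d)/vmax),np.ceil(abs(dw)/smax),1))
    print('q6 end ~',np.arctan2(y,x)-(w+dw),'n',n)
    out=[]
    for i in range(n):
        wi=w+dw*i/n; dd=d/n
        out.append([round(float(v),4) for v in (dd[0]*np.cos(wi)+dd[1]*np.sin(wi),dd[0]*np.sin(wi)-dd[1]*np.cos(wi),-dd[2])])
    print('now',e,w,'->',[x,y,z],w+dw); print('delta_pos',out); print('spin',[round(-dw/n,4)]*n)
E
python3 - <<'E'
from h import *
# chute
crop=np.array([[425,183],[407,293],[712,213],[700,318],[735,130],[705,405],[432,100],[397,365],[90,58],[45,340]],float)
uv=(crop+.5)/5.3-.5+[70,185]
M=np.array([[170,34,39],[170,-34,39],[0,34,39],[0,-34,39],[0,82,39],[0,-82,39],[170,82,39],[170,-82,39],[358,82,36],[358,-82,36]])/1000
M[:,1]*=1
best=None
for s in(1,-1):
  m=M*[1,s,1]
  f=lambda p:(proj("top",cpt(p,m))-uv).ravel()
  r=least_squares(f,[.37,.1,1.6],loss='soft_l1')
  print(s,r.x,r.cost); print(f(r.x).reshape(-1,2))
  if best is None or r.cost<best.cost: best=r
p=best.x; np.save('chute.npy',p)
for n in("top","side"):
    im=cv2.imread(f"pics/{n}0.png"); im=cv2.resize(im,None,fx=4,fy=4,interpolation=cv2.INTER_CUBIC)
    def poly(P,c,cl=True): cv2.polylines(im,[np.round((proj(n,cpt(p,np.array(P)/1000))+.5)*4-.5).astype(int)],cl,c,1)
    for s in(1,-1):
        poly([[0,34*s,39],[170,34*s,39],[170,82*s,39],[0,82*s,39]],(0,0,255))
        poly([[170,82*s,36],[358,82*s,36]],(0,255,0)); poly([[0,58*s,0],[60,58*s,0],[150,78*s,0],[358,78*s,0]],(255,0,0),False)
    poly([[94,-65,30],[94,65,30],[124,65,30],[124,-65,30]],(255,0,255))
    poly([[358,-78,0],[358,78,0],[358,78,12],[358,-78,12]],(255,255,0))
    x0,y0=(70,180) if n=="top" else (200,280)
    cv2.imwrite(f"pics/ch_{n}.png",im[y0*4:y0*4+400 if n=="top" else y0*4+560,x0*4:x0*4+600])
E
```

```text
1 [0.521  0.1371 1.7432] 388.10535013343366
[[ -0.1949  16.9685]
 [  0.1294 -25.1487]
 [  0.6269   2.6027]
 [ -0.41   -37.8767]
 [ -1.3607  33.0001]
 [ -3.6622 -68.7364]
 [  0.6722  47.866 ]
 [ -0.1331 -53.6587]
 [  0.2711  66.7044]
 [  2.0797 -39.9025]]
-1 [0.4661 0.1358 1.4653] 6.7493113526600945
[[-0.4128 -0.9883]
 [ 0.0238 -0.0927]
 [ 0.4106 -0.5536]
 [ 0.1203  0.7501]
 [-2.1457  0.3516]
 [-2.6465 -0.6074]
 [ 0.331  -0.4531]
 [-0.2038  1.7659]
 [ 1.0696  0.0269]
 [ 1.2427  0.4296]]
```

View pics/ch_top.png

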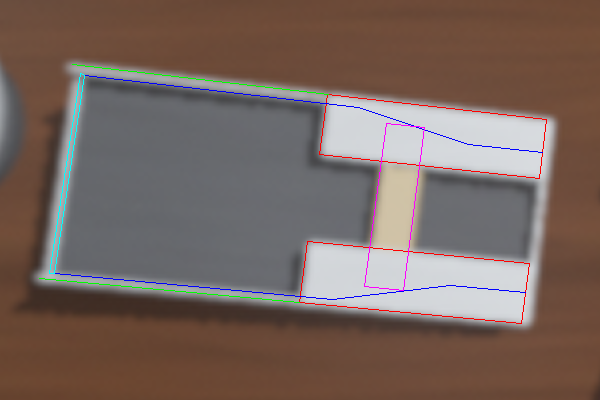

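View pics/ch_side.png

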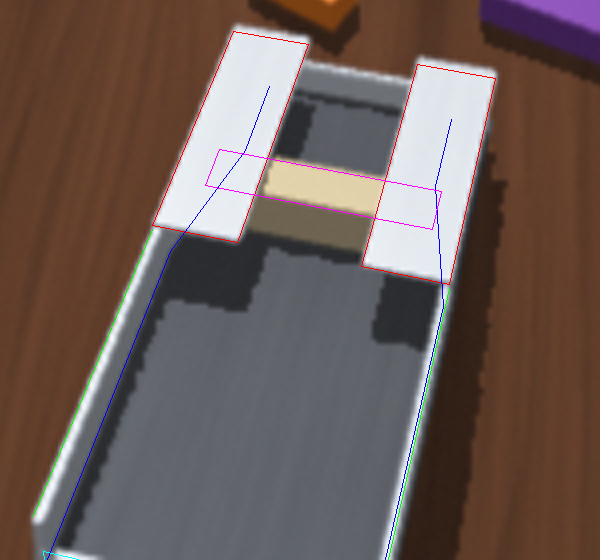

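```bash
cat >> h.py <<'E'
BG={"top":cv2.imread("pics/top0.png"),"side":cv2.imread("pics/side0.png")}
def mask(img):
    h=cv2.cvtColor(img,cv2.COLOR_BGR2HSV).astype(float); H,Sa,V=h[...,0],h[...,1],h[...,2]
    # buff: hue yellowish, moderate saturation
    m=((H>16)&(H<36)&(Sa>25)&(Sa<115)&(V>75)).astype(np.uint8)
    return m
def fit(imgs,items,names=("top","side"),zs=None):
    """items: list of (kind,[x,y,w]); joint fit on masks"""
    P0=np.array([p for _,p in items],float); data=[]
    for n in names:
        q=np.vstack([proj(n,place(B,p)) for (k,p) in items for B in boxes(k)])
        x0,y0=np.floor(q.min(0)-6).astype(int); x1,y1=np.ceil(q.max(0)+6).astype(int)
        M=cv2.resize(cv2.resize(imgs[n][y0:y1,x0:x1],None,fx=4,fy=4,interpolation=cv2.INTER_CUBIC),None,fx=1,fy=1)
        m=cv2.resize(mask(M)*255,(x1-x0,y1-y0),interpolation=cv2.INTER_AREA)/255.
        data.append((n,(x0,y0,x1-x0,y1-y0),m))
    P=P0.copy()
    def cost(i,p):
        c=0
        for n,roi,m in data:
            r=np.zeros_like(m)
            for j,(k,_) in enumerate(items): r=np.maximum(r,sil(n,k,p if j==i else P[j],roi))
            # only pixels near item i
            q=np.vstack([proj(n,place(B,P0[i])) for B in boxes(items[i][0])])-roi[:2]
            a=np.maximum(np.floor(q.min(0)-5),0).astype(int); b=np.ceil(q.max(0)+5).astype(int)
            c+=((r-m)[a[1]:b[1],a[0]:b[0]]**2).sum()
        return c
    for it in range(2):
        for i in range(len(items)):
            sx=np.vstack([P[i],P[i]+[.006,0,0],P[i]+[0,.006,0],P[i]+[0,0,.12]])
            r=minimize(lambda p:cost(i,p),P[i],method='Nelder-Mead',options=dict(initial_simplex=sx,xatol=2e-4,fatol=.01,maxiter=90))
            P[i]=r.x
    return P,[cost(i,P[i]) for i in range(len(items))]
E
python3 - <<'E'
from h import *
crop=np.array([[425,183],[407,293],[712,213],[700,318],[735,130],[705,405],[432,100],[397,365],[90,58],[45,340]],float)
uv=(crop+.5)/5.3-.5+[70,185]
M=np.array([[170,-34,39],[170,34,39],[0,-34,39],[0,34,39],[-4,-82,39],[-4,82,39],[170,-82,39],[170,82,39],[362,-82,36],[362,82,36]])/1000
f=lambda p:(proj("top",cpt(p,M))-uv).ravel()
r=least_squares(f,[.46,.13,1.46],loss='soft_l1'); p=r.x
print('chute top',p,r.cost)
us=(np.array([[153,226],[240,241],[363,265],[450,284],[308,44],[417,65],[233,31-3],[495,75]],float)+.5)/4-.5+[200,280]
Ms=np.array([[170,-82,39],[170,-34,39],[170,34,39],[170,82,39],[-4,-34,39],[-4,34,39],[-4,-82,39],[-4,82,39]])/1000
g=lambda p:(proj("side",cpt(p,Ms))-us).ravel()
r2=least_squares(g,p,loss='soft_l1'); print('side',r2.x,r2.cost)
r3=least_squares(lambda p:np.r_[f(p),g(p)],p,loss='soft_l1'); print('both',r3.x,r3.cost); np.save('chute.npy',r3.x)
print('bay',cpt(r3.x,[.264,0,0]),'post',cpt(r3.x,[.109,0,0]))
imgs=BG
for n in imgs: cv2.imwrite(f"pics/mask_{n}.png",mask(imgs[n])*255)
init=[('sound',(265,175),0),('sound',(295,199),.35),('sound',(265,245),-.2),('stub',(266,223.5),0)]
items=[]
for k,uvv,dg in init:
    X=unproj("top",[uvv],.03)[0]; items.append((k,[X[0],X[1],np.pi/2+dg]))
X=unproj("top",[(264,197.5)],.03)[0]
for kind in('chip1','chip2'):
  its=items+[(kind,[X[0],X[1],np.pi/2+.12])]
  P,c=fit(imgs,its)
  print(kind)
  for it,pp,cc in zip(its,P,c): print(it[0],pp,round(cc,2))
  for kk in ((0,1,2) if kind=='chip1' else ()):
    pass
E
```

```text
chute top [0.4661 0.1351 1.4657] 3.3813964137514656
side [0.4664 0.1363 1.4718] 1.4612551612971831
both [0.4663 0.1357 1.468 ] 5.371962013491889
bay [0.4928 0.3926 0.075 ] post [0.4772 0.2418 0.0427]
chip1
sound [ 0.6665 -0.0701  1.5556] 10.61
sound [ 0.5864 -0.1696  1.8894] 60.03
sound [ 0.4336 -0.0675  1.3909] 24.02
stub [ 0.5055 -0.0731  1.5363] 32.83
chip1 [ 0.5884 -0.0664  1.9037] 95.62
chip2
sound [ 0.6665 -0.0701  1.5556] 10.61
sound [ 0.5864 -0.1699  1.8899] 50.84
sound [ 0.4336 -0.0675  1.3909] 24.02
stub [ 0.5055 -0.0731  1.5363] 32.83
chip2 [ 0.5938 -0.0651  1.7097] 13.53
```

View overlay.

```bash
cat >> h.py <<'E'
def overlay(img,n,items,P,roi,f,fn,zs=None):
    x0,y0,w,h=roi; im=cv2.resize(img[y0:y0+h,x0:x0+w],None,fx=f,fy=f,interpolation=cv2.INTER_CUBIC)
    for j,((k,_),p) in enumerate(zip(items,P)):
        for B in boxes(k):
            for z,c in((0,(255,0,0)),(.03,(0,0,255))):
                Q=B[np.isclose(B[:,2],z)][[0,1,3,2]]; q=proj(n,place(Q,p,0 if zs is None else zs[j]))-[x0,y0]
                cv2.polylines(im,[np.round((q+.5)*f-.5).astype(int)],True,c,1)
    cv2.imwrite(fn,im)
E
python3 - <<'E'
from h import *
P=[[ 0.6665,-0.0701,1.5556],[ 0.5864,-0.1699,1.8899],[ 0.4336,-0.0675,1.3909],[ 0.5055,-0.0731,1.5363],[ 0.5938,-0.0651,1.7097]]
it=[(k,0) for k in('sound','sound','sound','stub','chip2')]
overlay(BG['top'],'top',it,P,(235,160,95,100),5,'pics/o1.png'); overlay(BG['side'],'side',it,P,(205,190,130,100),5,'pics/o2.png')
a=cv2.imread('pics/o1.png');b=cv2.imread('pics/o2.png')
c=cv2.imread('pics/mask_top.png')
cv2.imwrite('pics/o.png',cv2.resize(np.hstack([a,b]),None,fx=.7,fy=.7,interpolation=cv2.INTER_AREA))
E
```

```text
(no output)
```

View pics/o.png

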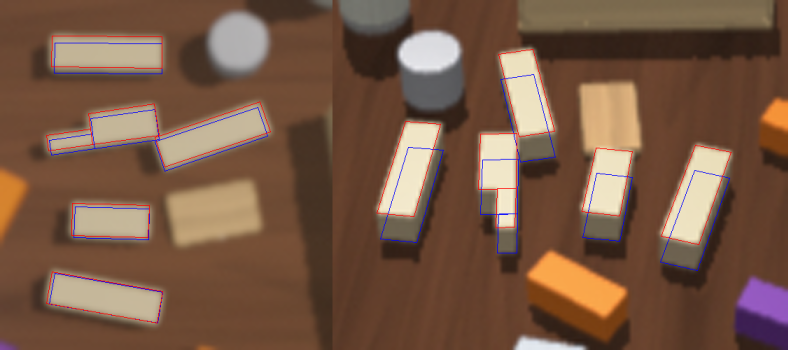

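```bash
python3 - <<'E'
from h import *
goto(.4719,.1904,.20,-.103)
t=BG['top']; x0,y0=318,170
cv2.imwrite("pics/crate.png",cv2.resize(t[y0:y0+100,x0:x0+90],None,fx=6,fy=6,interpolation=cv2.INTER_CUBIC))
E
```

```text
q6 end ~ 0.4864987412787166 n 7
now [0.2654 0.5374 0.2439] 1.1119594420592016 -> [0.4719, 0.1904, 0.2] -0.10299999999999998
delta_pos [[-0.0314, 0.0484, 0.0063], [-0.0226, 0.0531, 0.0063], [-0.013, 0.0562, 0.0063], [-0.0031, 0.0576, 0.0063], [0.0068, 0.0573, 0.0063], [0.0166, 0.0552, 0.0063], [0.0259, 0.0515, 0.0063]]
spin [np.float64(0.1736), np.float64(0.1736), np.float64(0.1736), np.float64(0.1736), np.float64(0.1736), np.float64(0.1736), np.float64(0.1736)]
```

View pics/crate.png

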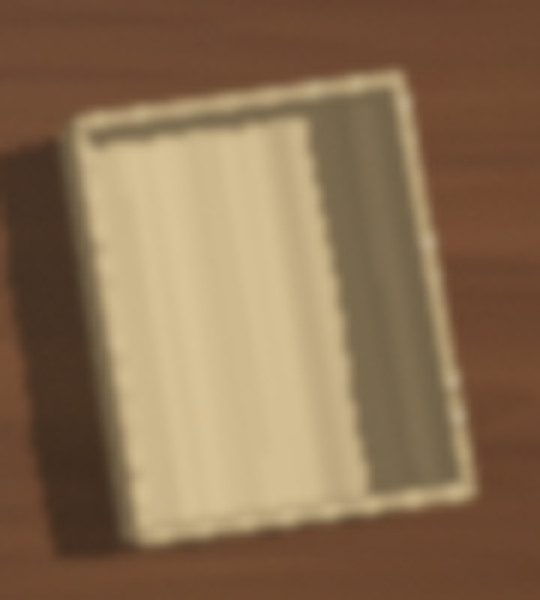

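{"name": "carry_out", "arguments": {
  "jaw": [0.23, 0.23, 0.23, 0.23, 0.23, 0.23, 0.23, 0.23],
  "delta_pos": [
    [-0.0314, 0.0484, 0.006],
    [-0.0226, 0.0531, 0.006],
    [-0.013, 0.0562, 0.006],
    [-0.003, 0.0576, 0.006],
    [0.0068, 0.0573, 0.006],
    [0.0166, 0.0552, 0.006],
    [0.026, 0.0515, 0.006],
    [0, 0, 0]
  ],
  "spin": [0.1736, 0.1736, 0.1736, 0.1736, 0.1736, 0.1736, 0.1736, 0]
}}

```text
time_s: 1.1
ee_pos: [0.4739, 0.1877, 0.202]
eef_rot: [3.14, 0.0, -0.109]
force: [0.4, 1.3, 1.0]
opening: 0.0201
```

```bash
python3 - <<'E'
from h import *
print(status.read_state()['opening'])
goto(.4719,.1904,.10,-.103)
uv=(np.array([[75,122],[405,70],[475,497],[138,545]],float)+.5)/6-.5+[318,170]
M=np.array([[.115,.09,.06],[.115,-.09,.06],[-.115,-.09,.06],[-.115,.09,.06]])
f=lambda p:(proj("top",place(M,p))-uv).ravel()
r=least_squares(f,[.5,-.35,.1]); print('crate',r.x,f(r.x).round(2)); np.save('crate.npy',r.x)
E
```

```text
0.02005854957741382
q6 end ~ 0.4864987412787166 n 2
now [0.4739 0.1877 0.202 ] -0.10941730974017405 -> [0.4719, 0.1904, 0.1] -0.10299999999999998
delta_pos [[-0.0011, -0.0012, 0.051], [-0.0011, -0.0012, 0.051]]
spin [np.float64(-0.0032), np.float64(-0.0032)]
crate [ 0.5068 -0.3854  0.1315] [-0.25 -0.52 -0.22  0.51  0.22  0.08  0.24 -0.08]
```

{"name": "carry_out", "arguments": {
  "jaw": [0.23, 0.23, 0.23],
  "delta_pos": [
    [-0.001, -0.001, 0.046],
    [-0.001, -0.002, 0.046],
    [0, 0, 0]
  ],
  "spin": [-0.003, -0.003, 0]
}}

```text
time_s: 1.48
ee_pos: [0.467, 0.1942, 0.108]
eef_rot: [3.139, 0.008, -0.095]
force: [0.0, -0.3, 0.3]
opening: 0.0202
```

```bash
python3 - <<'E'
from h import *
s=status.read_state(); print(s['ee_pos'],s['eef_rot'])
for n in("top","side"):
    im=cams.get_image(n); cv2.imwrite(f"pics/{n}1.png",im)
s0=cv2.imread("pics/side1.png"); t=cv2.imread("pics/top1.png")
p=s['ee_pos']+[0,0,-.022]
for im,n in((s0,'side'),(t,'top')):
    print(n,proj(n,[p]))
cv2.imwrite("pics/v1.png",cv2.resize(s0[250:400,200:360],None,fx=4,fy=4,interpolation=cv2.INTER_CUBIC))
E
```

```text
[0.467  0.1942 0.108 ] [ 3.139   0.0075 -0.0954]
side [[286.5639 308.3819]]
top [[180.0748 233.8722]]
```

View pics/v1.png

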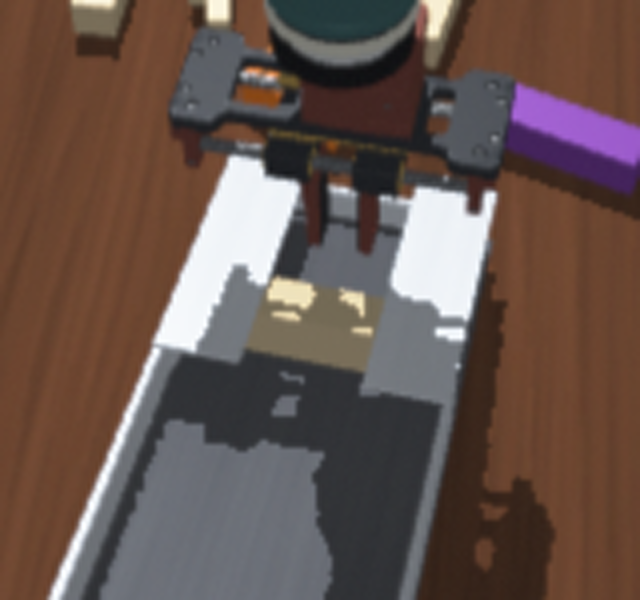

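```bash
python3 - <<'E'
from h import *
s=status.read_state(); print(s['ee_pos'],s['eef_rot'],s['qvel'])
goto(.4719,.1904,.062,-.103)
E
```

```text
[0.4704 0.1948 0.1112] [ 3.1415  0.0006 -0.0958] [-0.0051 -0.0254 -0.0238  0.0003 -0.0061  0.0015]
q6 end ~ 0.4864987412787166 n 1
now [0.4704 0.1948 0.1112] -0.09578644010152648 -> [0.4719, 0.1904, 0.062] -0.10299999999999998
delta_pos [[0.002, 0.0043, 0.0492]]
spin [np.float64(0.0072)]
```

{"name": "carry_out", "arguments": {
  "jaw": [0.23, 0.23, 0.23, 0.23, 0.23, 0.23],
  "delta_pos": [
    [0.002, 0.004, 0],
    [0, 0, 0.017],
    [0, 0, 0.016],
    [0, 0, 0.016],
    [0, 0, 0],
    [0, 0, 0]
  ],
  "spin": [0.007, 0, 0, 0, 0, 0]
}}

```text
time_s: 2.33
ee_pos: [0.4732, 0.1901, 0.0629]
eef_rot: [-3.141, -0.002, -0.104]
force: [-0.8, -0.2, -0.1]
opening: 0.0201
```

```bash
python3 - <<'E'
from h import *
s=status.read_state(); print(s['ee_pos'],s['eef_rot'],s['force'])
u=np.array([np.cos(1.468),np.sin(1.468)]); e=np.array([.4663,.1357])+.184*u
print(e,.062+.129*np.tan(A)); goto(e[0],e[1],.062+.129*np.tan(A),-.103,vmax=.0085)
E
```

```text
[0.4732 0.1901 0.0629] [-3.141  -0.0019 -0.1043] [-0.8442 -0.1536 -0.1488]
[0.4852 0.3187] 0.08949537532536125
q6 end ~ 0.6842294627125346 n 16
now [0.4732 0.1901 0.0629] -0.10426567153909017 -> [np.float64(0.48518122982956796), np.float64(0.3187286839818366), np.float64(0.08949537532536125)] -0.10299999999999998
delta_pos [[-0.0001, -0.0081, -0.0017], [-0.0001, -0.0081, -0.0017], [-0.0001, -0.0081, -0.0017], [-0.0001, -0.0081, -0.0017], [-0.0001, -0.0081, -0.0017], [-0.0001, -0.0081, -0.0017], [-0.0001, -0.0081, -0.0017], [-0.0001, -0.0081, -0.0017], [-0.0001, -0.0081, -0.0017], [-0.0001, -0.0081, -0.0017], [-0.0001, -0.0081, -0.0017], [-0.0001, -0.0081, -0.0017], [-0.0001, -0.0081, -0.0017], [-0.0001, -0.0081, -0.0017], [-0.0001, -0.0081, -0.0017], [-0.0001, -0.0081, -0.0017]]
spin [np.float64(-0.0001), np.float64(-0.0001), np.float64(-0.0001), np.float64(-0.0001), np.float64(-0.0001), np.float64(-0.0001), np.float64(-0.0001), np.float64(-0.0001), np.float64(-0.0001), np.float64(-0.0001), np.float64(-0.0001), np.float64(-0.0001), np.float64(-0.0001), np.float64(-0.0001), np.float64(-0.0001), np.float64(-0.0001)]
```

{"name": "carry_out", "arguments": {
  "jaw": [0.23, 0.23, 0.23, 0.23, 0.23, 0.23, 0.23, 0.23],
  "delta_pos": [
    [0, -0.008, -0.0017],
    [0, -0.008, -0.0017],
    [0, -0.008, -0.0017],
    [0, -0.008, -0.0017],
    [0, -0.008, -0.0017],
    [0, -0.008, -0.0017],
    [0, -0.008, -0.0017],
    [0, -0.008, -0.0017]
  ],
  "spin": [0, 0, 0, 0, 0, 0, 0, 0]
}}

```text
time_s: 3.32
ee_pos: [0.4783, 0.2532, 0.0755]
eef_rot: [3.139, 0.001, -0.103]
force: [-0.7, -7.0, 3.9]
opening: 0.0202
```

```bash
python3 - <<'E'
from h import *
s=status.read_state(); print(s['ee_pos'],s['eef_rot'],s['force'])
im=cams.get_image('side')
cv2.imwrite("pics/v2.png",cv2.resize(im[250:400,200:360],None,fx=4,fy=4,interpolation=cv2.INTER_CUBIC))
E
```

```text
[0.4783 0.2532 0.0755] [ 3.1395  0.0008 -0.1033] [-0.651  -6.9816  3.9243]
```

View pics/v2.png

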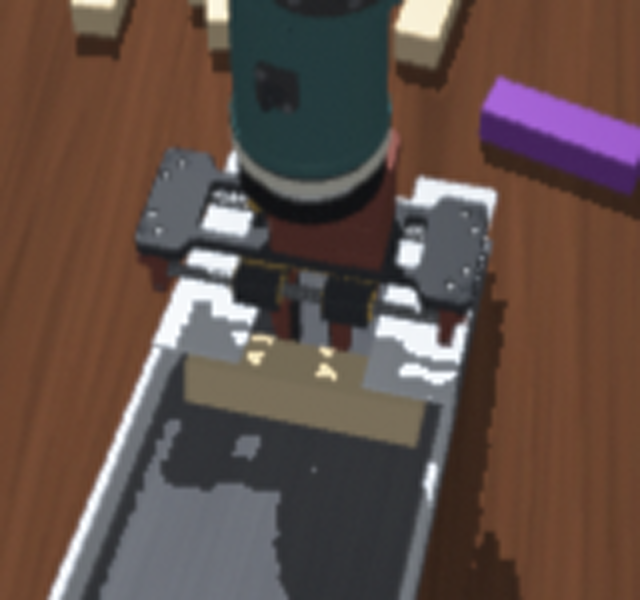

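The post at (300,390) in the crop is moving up squarely, pushed at 7 N, so I continue.

{"name": "carry_out", "arguments": {
  "jaw": [0.23, 0.23, 0.23, 0.23, 0.23, 0.23, 0.23, 0.23],
  "delta_pos": [
    [0, -0.008, -0.0017],
    [0, -0.008, -0.0017],
    [0, -0.008, -0.0017],
    [0, -0.008, -0.0017],
    [0, -0.008, -0.0017],
    [0, -0.008, -0.0017],
    [0, -0.009, -0.0019],
    [0, -0.009, -0.0019]
  ],
  "spin": [0, 0, 0, 0, 0, 0, 0, 0]
}}

```text
time_s: 4.38
ee_pos: [0.485, 0.3185, 0.0893]
eef_rot: [3.139, 0.001, -0.104]
force: [-1.1, -6.7, 5.2]
opening: 0.0204
```

{"name": "carry_out", "arguments": {
  "jaw": [0.23, 0.23, 0.23, 0.23, 0.5, 0.5, 0.5],
  "delta_pos": [
    [0, 0, 0],
    [0, 0.012, -0.01],
    [0, 0, -0.04],
    [0, 0, -0.045],
    [0, 0, 0],
    [0, 0, 0],
    [0, 0, 0]
  ],
  "spin": [0, 0, 0, 0, 0, 0, 0]
}}

```text
time_s: 5.25
ee_pos: [0.4834, 0.3066, 0.1829]
eef_rot: [3.14, 0.002, -0.104]
force: [0.1, 0.2, -0.4]
opening: 0.0432
```

```bash
python3 - <<'E'
from h import *
s=status.read_state(); print(s['ee_pos'],s['eef_rot'],s['force'])
for n in("top","side"): cv2.imwrite(f"pics/{n}3.png",cams.get_image(n))
im=cv2.imread("pics/side3.png")
cv2.imwrite("pics/v3.png",cv2.resize(im[250:400,200:360],None,fx=4,fy=4,interpolation=cv2.INTER_CUBIC))
im=cv2.imread("pics/top3.png")
cv2.imwrite("pics/v3t.png",cv2.resize(im[185:275,70:220],None,fx=5,fy=5,interpolation=cv2.INTER_CUBIC))
E
```

```text
[0.4834 0.3066 0.1829] [ 3.1402  0.0023 -0.1044] [ 0.1201  0.2127 -0.3732]
```

View pics/v3.png

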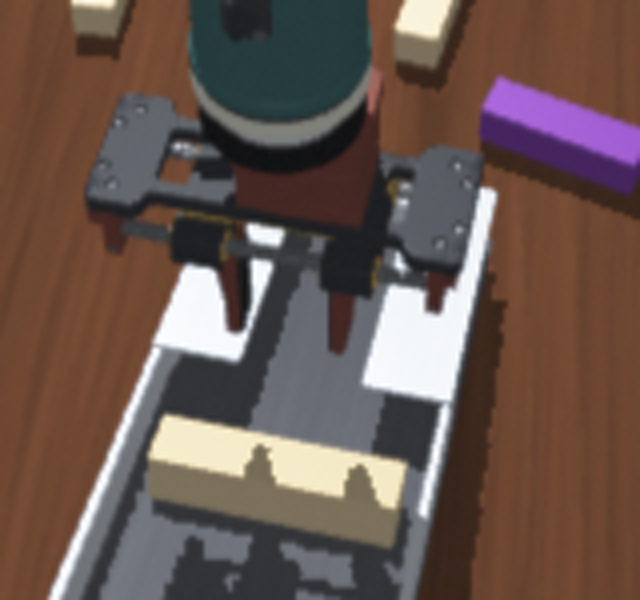

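View pics/v3t.png

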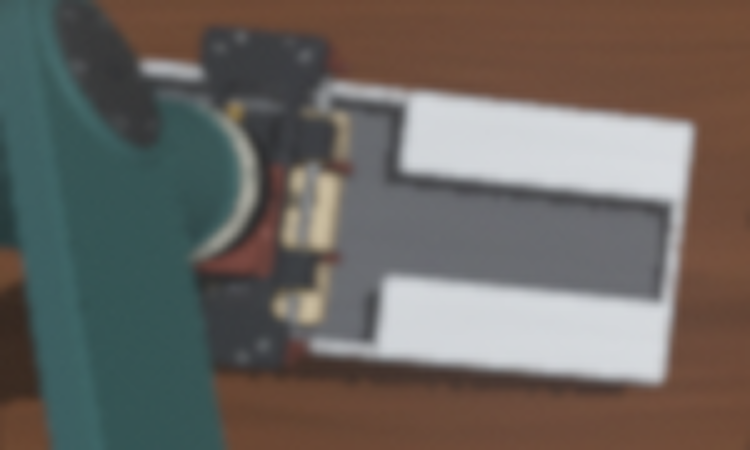

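```bash
cat >> h.py <<'E'
def fit_chute(n,uv,L,p0=(.22,0,0)):
    """uv of top face corners, order: (x-,y-),(x-,y+),(x+,y+),(x+,y-) chute axes"""
    ch=np.load('chute.npy'); M=np.array([[-.015,-L/2],[-.015,L/2],[.015,L/2],[.015,-L/2]])
    def X(q):
        c,s=np.cos(q[2]),np.sin(q[2]); m=M@np.array([[c,s],[-s,c]])+q[:2]; return cpt(ch,np.c_[m,np.full(4,.03)])
    f=lambda q:(proj(n,X(q))-uv).ravel()
    r=least_squares(f,p0); return r.x,f(r.x)
E
python3 - <<'E'
from h import *
uv=(np.array([[163,415],[407,460],[403,502],[149,459]],float)+.5)/4-.5+[200,250]
q,e=fit_chute('side',uv,.13); print(q,e.round(2))
ch=np.load('chute.npy'); X=cpt(ch,[q[0],q[1],.015]); print('centre',X)
goto(X[0],X[1],.18,ch[2]+q[2])
E
```

```text
[0.2212 0.0018 0.0385] [ 0.33  0.26  0.28 -0.56 -0.81  0.27  0.22  0.1 ]
centre [0.4864 0.348  0.0808]
q6 end ~ 2.2561812277494804 n 9
now [0.4836 0.3069 0.1829] -0.10426464894250742 -> [np.float64(0.4863563253870425), np.float64(0.34802079103372374), 0.18] -1.6350834910274057
delta_pos [[-0.0002, -0.0046, 0.0003], [-0.0009, -0.0045, 0.0003], [-0.0017, -0.0043, 0.0003], [-0.0024, -0.0039, 0.0003], [-0.003, -0.0034, 0.0003], [-0.0036, -0.0029, 0.0003], [-0.004, -0.0022, 0.0003], [-0.0043, -0.0015, 0.0003], [-0.0045, -0.0008, 0.0003]]
spin [np.float64(0.1701), np.float64(0.1701), np.float64(0.1701), np.float64(0.1701), np.float64(0.1701), np.float64(0.1701), np.float64(0.1701), np.float64(0.1701), np.float64(0.1701)]
```

```bash
python3 - <<'E'
s=open('h.py').read()
s=s.replace("    d=np.array([x,y,z])-e;","    dw=min([dw,dw+np.pi,dw-np.pi],key=lambda a:abs(np.arctan2(y,x)-(w+a))+.3*abs(a))\n    d=np.array([x,y,z])-e;")
s=s.replace("print('spin',[round(-dw/n,4)]*n)","print('spin',round(float(-dw/n),4))")
open('h.py','w').write(s)
E
python3 - <<'E'
from h import *
goto(.4864,.348,.16,1.495)
E
```

```text
q6 end ~ -0.8739730301122601 n 9
now [0.4836 0.3069 0.1829] -0.10426464894250742 -> [0.4864, 0.348, 0.16] 1.495
delta_pos [[-0.0002, -0.0046, 0.0025], [0.0006, -0.0045, 0.0025], [0.0014, -0.0043, 0.0025], [0.0022, -0.004, 0.0025], [0.0029, -0.0036, 0.0025], [0.0034, -0.003, 0.0025], [0.0039, -0.0024, 0.0025], [0.0043, -0.0016, 0.0025], [0.0045, -0.0008, 0.0025]]
spin -0.1777
```

{"name": "carry_out", "arguments": {
  "jaw": [0.57, 0.57, 0.57, 0.57, 0.57, 0.57, 0.57, 0.57],
  "delta_pos": [
    [0, -0.0046, 0.0025],
    [0.0006, -0.0045, 0.0025],
    [0.0014, -0.0043, 0.0025],
    [0.0022, -0.004, 0.0025],
    [0.0029, -0.0036, 0.0025],
    [0.0034, -0.003, 0.0025],
    [0.0039, -0.0024, 0.0025],
    [0.0043, -0.0016, 0.0025]
  ],
  "spin": [-0.178, -0.178, -0.178, -0.178, -0.178, -0.178, -0.178, -0.178]
}}

```text
time_s: 6.35
ee_pos: [0.4866, 0.3437, 0.1631]
eef_rot: [-3.14, 0.001, 1.326]
force: [0.9, -1.0, 0.3]
opening: 0.0501
```

{"name": "carry_out", "arguments": {
  "jaw": [0.57, 0.57, 0.57],
  "delta_pos": [
    [0.0045, -0.0008, 0.0025],
    [0, 0, 0],
    [0, 0, 0]
  ],
  "spin": [-0.178, 0, 0]
}}

```text
time_s: 6.72
ee_pos: [0.4871, 0.3481, 0.1613]
eef_rot: [-3.141, 0.001, 1.494]
force: [-0.2, -0.2, 0.6]
opening: 0.05
```

```bash
python3 - <<'E'
from h import *
goto(.4864,.348,.098,1.495)
im=cams.get_image('side')
cv2.imwrite("pics/v4.png",cv2.resize(im[250:400,200:360],None,fx=4,fy=4,interpolation=cv2.INTER_CUBIC))
E
```

```text
q6 end ~ -0.8739730301122601 n 2
now [0.4871 0.3481 0.1613] 1.4944373258319206 -> [0.4864, 0.348, 0.098] 1.495
delta_pos [[-0.0001, -0.0003, 0.0316], [-0.0001, -0.0003, 0.0316]]
spin -0.0003
```

View pics/v4.png

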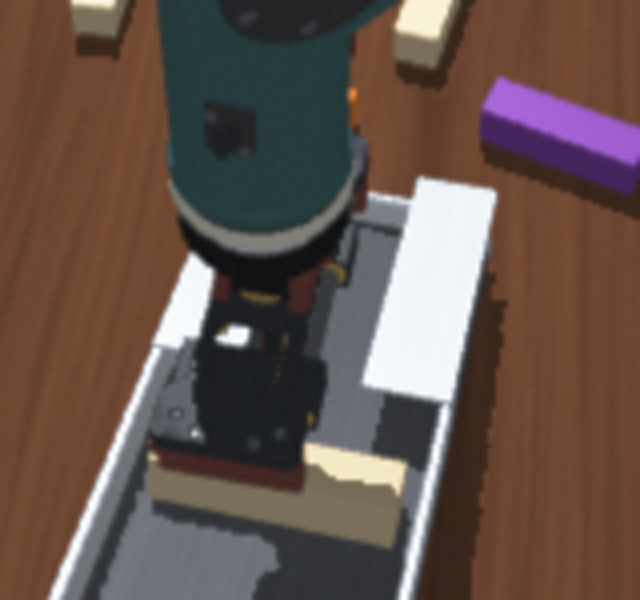

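{"name": "carry_out", "arguments": {
  "jaw": [0.57, 0.57, 0.57, 0.57, 0.57],
  "delta_pos": [
    [0, 0, 0.021],
    [0, 0, 0.021],
    [0, 0, 0.021],
    [0, 0, 0],
    [0, 0, 0]
  ],
  "spin": [0, 0, 0, 0, 0]
}}

```text
time_s: 7.4
ee_pos: [0.4878, 0.3485, 0.0994]
eef_rot: [3.141, -0.0, 1.497]
force: [-0.4, 0.1, 0.8]
opening: 0.05
```

{"name": "carry_out", "arguments": {
  "jaw": [0, 0, 0, 0, 0, 0],
  "delta_pos": [
    [0, 0, 0],
    [0, 0, 0],
    [0, 0, 0],
    [0, 0, 0],
    [0, 0, -0.01],
    [0, 0, -0.01]
  ],
  "spin": [0, 0, 0, 0, 0, 0]
}}

```text
time_s: 8.15
ee_pos: [0.4871, 0.3484, 0.1191]
eef_rot: [-3.141, 0.0, 1.498]
force: [-1.1, 0.4, -2.1]
opening: 0.0329
```

{"name": "carry_out", "arguments": {
  "jaw": [0, 0, 0, 0, 0],
  "delta_pos": [
    [0, 0, -0.03],
    [0, 0, -0.04],
    [0, 0, -0.03],
    [0, 0, 0],
    [0, 0, 0]
  ],
  "spin": [0, 0, 0, 0, 0]
}}

```text
time_s: 8.78
ee_pos: [0.4866, 0.348, 0.2177]
eef_rot: [-3.14, 0.001, 1.498]
force: [-0.8, -0.4, -2.3]
opening: 0.0326
```

```bash
python3 - <<'E'
from h import *
c=np.load('crate.npy'); print(c)
# crate slots: posts along crate x; long at crate y=+0.05? 
for yy in(-.05,0,.05): print(yy,place(np.array([[0,yy,0]]),c))
im=cams.get_image('side')
cv2.imwrite("pics/v5.png",cv2.resize(im[220:400,180:380],None,fx=3.5,fy=3.5,interpolation=cv2.INTER_CUBIC))
cv2.imwrite("pics/t5.png",cams.get_image('top'))
E
```

```text
[ 0.5068 -0.3854  0.1315]
-0.05 [[ 0.5134 -0.435   0.    ]]
0 [[ 0.5068 -0.3854  0.    ]]
0.05 [[ 0.5003 -0.3358  0.    ]]
```

View pics/v5.png

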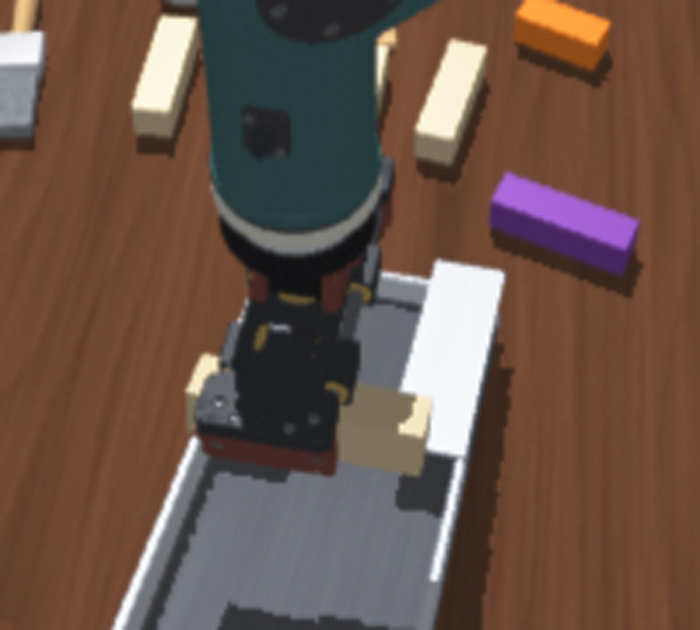

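View pics/t5.png

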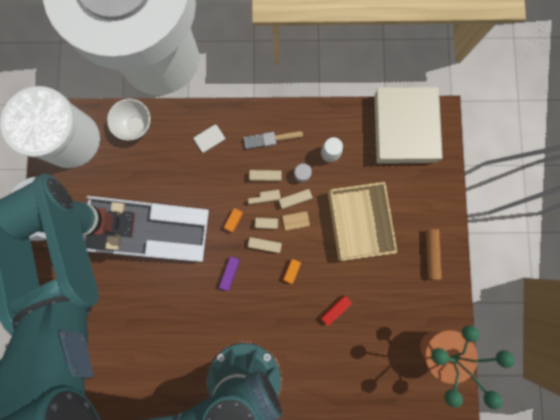

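```bash
python3 - <<'E'
from h import *
c=np.load('crate.npy'); 
for xx in(-.065,0,.065): print(xx,place(np.array([[xx,0,0]]),c))
x,y,_=place(np.array([[.065,0,0]]),c)[0]
goto(x,y,.2177,.1315,vmax=.06)
E
```

```text
-0.065 [[ 0.4424 -0.3939  0.    ]]
0 [[ 0.5068 -0.3854  0.    ]]
0.065 [[ 0.5713 -0.3769  0.    ]]
q6 end ~ -0.7146879476909497 n 13
now [0.4863 0.3477 0.2169] 1.4977577647852254 -> [np.float64(0.5712629038159258), np.float64(-0.3768817669871517), 0.2177] 0.13149999999999995
delta_pos [[-0.0551, 0.0106, -0.0001], [-0.0537, 0.0163, -0.0001], [-0.0517, 0.0219, -0.0001], [-0.0491, 0.0272, -0.0001], [-0.046, 0.0322, -0.0001], [-0.0424, 0.0368, -0.0001], [-0.0383, 0.041, -0.0001], [-0.0338, 0.0448, -0.0001], [-0.0289, 0.0481, -0.0001], [-0.0237, 0.0509, -0.0001], [-0.0182, 0.0531, -0.0001], [-0.0125, 0.0547, -0.0001], [-0.0067, 0.0557, -0.0001]]
spin 0.1051
```

{"name": "carry_out", "arguments": {
  "jaw": [0, 0, 0, 0, 0, 0, 0, 0],
  "delta_pos": [
    [-0.0551, 0.0106, 0],
    [-0.0537, 0.0163, 0],
    [-0.0517, 0.0219, 0],
    [-0.0491, 0.0272, 0],
    [-0.046, 0.0322, 0],
    [-0.0424, 0.0368, 0],
    [-0.0383, 0.041, 0],
    [-0.0338, 0.0448, 0]
  ],
  "spin": [0.105, 0.105, 0.105, 0.105, 0.105, 0.105, 0.105, 0.105]
}}

```text
time_s: 9.88
ee_pos: [0.5391, -0.0992, 0.2174]
eef_rot: [-3.14, 0.001, 0.654]
force: [0.3, -0.1, -2.0]
opening: 0.0329
```

{"name": "carry_out", "arguments": {
  "jaw": [0, 0, 0, 0, 0, 0, 0],
  "delta_pos": [
    [-0.0289, 0.0481, 0],
    [-0.0237, 0.0509, 0],
    [-0.0182, 0.0531, 0],
    [-0.0125, 0.0547, 0],
    [-0.0067, 0.0557, 0],
    [0, 0, 0],
    [0, 0, 0]
  ],
  "spin": [0.105, 0.105, 0.105, 0.105, 0.105, 0, 0]
}}

```text
time_s: 10.75
ee_pos: [0.5718, -0.3755, 0.2169]
eef_rot: [-3.139, 0.002, 0.133]
force: [-0.3, 0.0, -2.8]
opening: 0.0327
```

```bash
python3 - <<'E'
from h import *
im=cams.get_image('side')
cv2.imwrite("pics/v6.png",cv2.resize(im[80:280,180:400],None,fx=3.3,fy=3.3,interpolation=cv2.INTER_CUBIC))
cv2.imwrite("pics/top6.png",cams.get_image('top'));cv2.imwrite("pics/side6.png",im)
goto(.5713,-.3769,.05,.1315)
E
```

```text
q6 end ~ -0.7146803367574508 n 3
now [ 0.5722 -0.3745  0.2178] 0.1341682119770471 -> [0.5713, -0.3769, 0.05] 0.13149999999999995
delta_pos [[-0.0004, 0.0007, 0.0559], [-0.0004, 0.0007, 0.0559], [-0.0004, 0.0007, 0.0559]]
spin 0.0009
```

View pics/v6.png

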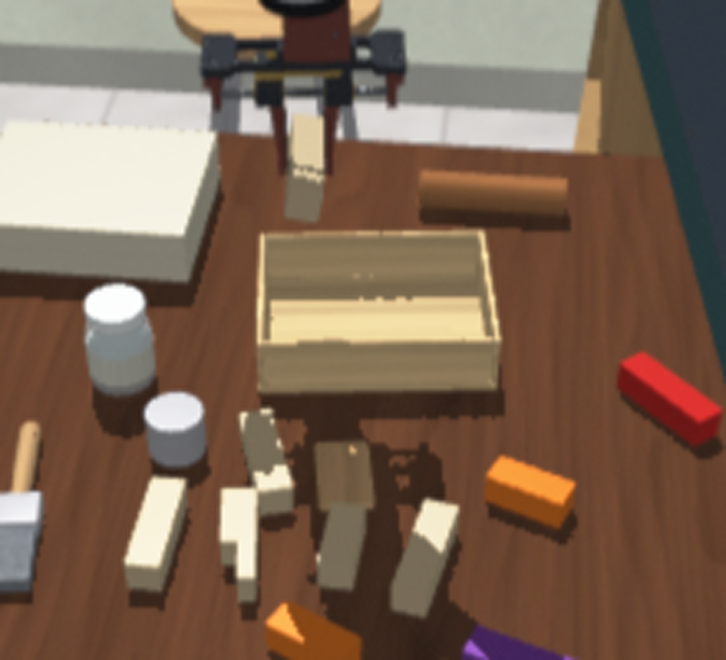

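{"name": "carry_out", "arguments": {
  "jaw": [0, 0, 0, 0, 0, 0],
  "delta_pos": [
    [0, 0.002, 0.06],
    [0, 0, 0.055],
    [0, 0, 0.035],
    [0, 0, 0.02],
    [0, 0, 0],
    [0, 0, 0]
  ],
  "spin": [0, 0, 0, 0, 0, 0]
}}

```text
time_s: 11.6
ee_pos: [0.5742, -0.3788, 0.0505]
eef_rot: [3.139, -0.002, 0.133]
force: [0.6, 0.6, -1.2]
opening: 0.0297
```

{"name": "carry_out", "arguments": {
  "jaw": [0.55, 0.55, 0.55, 0.55, 0.55, 0.55],
  "delta_pos": [
    [0, 0, 0],
    [0, 0, 0],
    [0, 0, 0],
    [0, 0, -0.05],
    [0, 0, -0.05],
    [0, 0, -0.03]
  ],
  "spin": [0, 0, 0, 0, 0, 0]
}}

```text
time_s: 12.35
ee_pos: [0.5739, -0.379, 0.182]
eef_rot: [3.139, -0.002, 0.133]
force: [0.3, -1.2, -0.9]
opening: 0.0477
```

```bash
python3 - <<'E'
from h import *
im=cams.get_image('side'); t=cams.get_image('top')
cv2.imwrite("pics/top7.png",t);cv2.imwrite("pics/side7.png",im)
cv2.imwrite("pics/v7.png",np.hstack([cv2.resize(im[140:300,200:360],None,fx=2.5,fy=2.5,interpolation=cv2.INTER_CUBIC),cv2.resize(t[150:275,230:355],(400,400),interpolation=cv2.INTER_CUBIC)]))
E
```

```text
(no output)
```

View pics/v7.png

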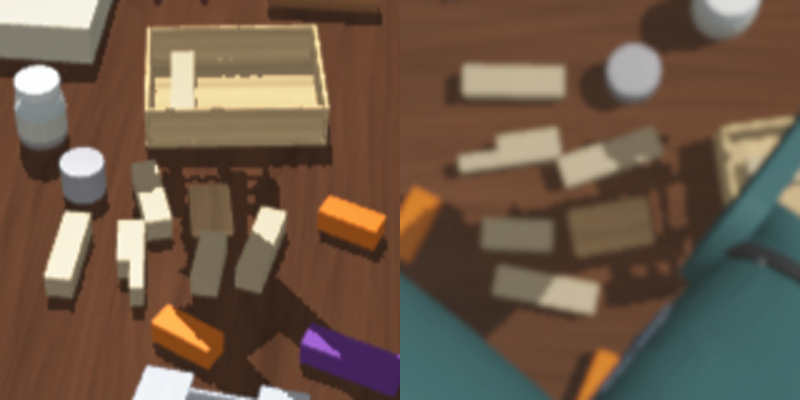

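```bash
cat >> h.py <<'E'
def refit(imgs,items):
    P,c=fit(imgs,items)
    for (k,p0),p,cc in zip(items,P,c): print(k,p,'shift',np.round(p-np.array(p0),4),'cost',round(cc,1))
    return P
E
python3 - <<'E'
from h import *
print('tin',unproj('top',[[303,172]],.045),'rib',unproj('top',[[296.5,221]],.009))
P=[[ 0.6665,-0.0701,1.5556],[ 0.5864,-0.1699,1.8899],[ 0.4336,-0.0675,1.3909],[ 0.5055,-0.0731,1.5363],[ 0.5938,-0.0651,1.7097]]
goto(.5864,-.1699,.15,.319)
E
```

```text
tin [[ 0.6702 -0.1959  0.045 ]] rib [[ 0.5116 -0.1739  0.009 ]]
q6 end ~ -0.6010120120180535 n 4
now [ 0.5751 -0.3801  0.1835] 0.1327604701640328 -> [0.5864, -0.1699, 0.15] 0.31899999999999995
delta_pos [[0.0097, -0.0517, 0.0084], [0.0121, -0.0512, 0.0084], [0.0145, -0.0506, 0.0084], [0.0169, -0.0498, 0.0084]]
spin -0.0466
```

{"name": "carry_out", "arguments": {
  "jaw": [0.53, 0.53, 0.53, 0.53, 0.53, 0.53],
  "delta_pos": [
    [0.0097, -0.0517, 0],
    [0.0121, -0.0512, 0.005],
    [0.0145, -0.0506, 0.0135],
    [0.0169, -0.0498, 0.015],
    [0, 0, 0],
    [0, 0, 0]
  ],
  "spin": [-0.0466, -0.0466, -0.0466, -0.0466, 0, 0]
}}

```text
time_s: 13.2
ee_pos: [0.584, -0.1682, 0.1446]
eef_rot: [-3.142, 0.001, 0.32]
force: [0.7, 0.6, -0.3]
opening: 0.0467
```

```bash
python3 - <<'E'
from h import *
goto(.5864,-.1699,.03,.319)
im=cams.get_image('side')
cv2.imwrite("pics/v8.png",cv2.resize(im[150:290,200:360],None,fx=4,fy=4,interpolation=cv2.INTER_CUBIC))
E
```

```text
q6 end ~ -0.6010120120180535 n 2
now [ 0.584  -0.1682  0.1446] 0.3197195510374773 -> [0.5864, -0.1699, 0.03] 0.31899999999999995
delta_pos [[0.0009, 0.0012, 0.0573], [0.0009, 0.0012, 0.0573]]
spin 0.0004
```

View pics/v8.png

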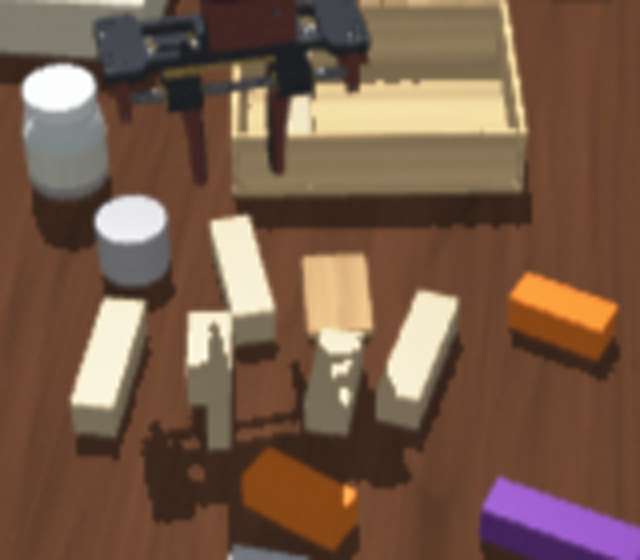

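{"name": "carry_out", "arguments": {
  "jaw": [0.53, 0.53, 0.53, 0.53, 0.53, 0.53],
  "delta_pos": [
    [0.001, 0.001, 0.045],
    [0.001, 0.001, 0.04],
    [0, 0, 0.02],
    [0, 0, 0.0096],
    [0, 0, 0],
    [0, 0, 0]
  ],
  "spin": [0, 0, 0, 0, 0, 0]
}}

```text
time_s: 14.0
ee_pos: [0.5875, -0.1702, 0.0317]
eef_rot: [3.14, -0.001, 0.319]
force: [-0.1, -0.4, 0.9]
opening: 0.0465
```

{"name": "carry_out", "arguments": {
  "jaw": [0, 0, 0, 0, 0, 0, 0, 0],
  "delta_pos": [
    [0, 0, 0],
    [0, 0, 0],
    [0, 0, 0],
    [0, 0, 0],
    [0, 0, -0.05],
    [0, 0, -0.06],
    [0, 0, -0.06],
    [0, 0, 0]
  ],
  "spin": [0, 0, 0, 0, 0, 0, 0, 0]
}}

```text
time_s: 15.0
ee_pos: [0.5902, -0.1705, 0.2061]
eef_rot: [3.135, -0.008, 0.319]
force: [-0.1, 0.8, -2.4]
opening: 0.0298
```

```bash
python3 - <<'E'
from h import *
ch=np.load('chute.npy'); X=cpt(ch,[.318,0,0]); print('slot',X)
goto(X[0],X[1],.22,ch[2])
im=cams.get_image('side')
cv2.imwrite("pics/v9.png",cv2.resize(im[150:290,200:360],None,fx=4,fy=4,interpolation=cv2.INTER_CUBIC))
E
```

```text
slot [0.4982 0.4451 0.0863]
q6 end ~ -0.7388145641629272 n 11
now [ 0.5902 -0.1705  0.2061] 0.3194339880935604 -> [np.float64(0.498176082991806), np.float64(0.4450967574285971), 0.22] 1.4680005642318141
delta_pos [[0.0096, -0.0558, -0.0013], [0.0154, -0.0545, -0.0013], [0.021, -0.0526, -0.0013], [0.0263, -0.0501, -0.0013], [0.0314, -0.0471, -0.0013], [0.0362, -0.0435, -0.0013], [0.0405, -0.0395, -0.0013], [0.0444, -0.0351, -0.0013], [0.0478, -0.0303, -0.0013], [0.0507, -0.0251, -0.0013], [0.053, -0.0197, -0.0013]]
spin -0.1044
```

View pics/v9.png

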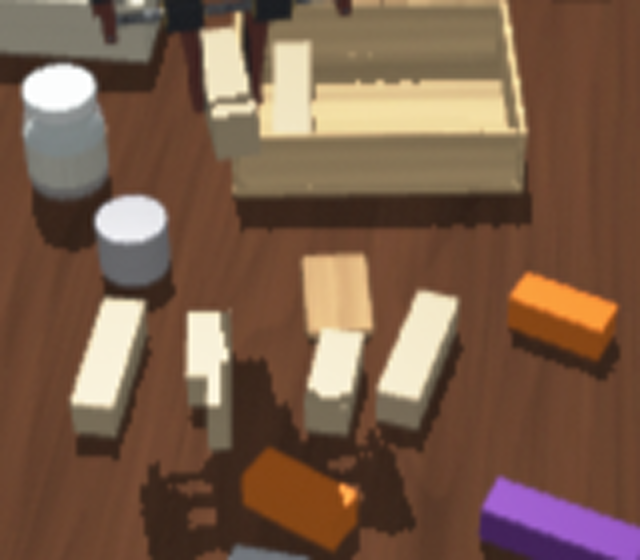

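{"name": "carry_out", "arguments": {
  "jaw": [0, 0, 0, 0, 0, 0, 0, 0],
  "delta_pos": [
    [0.0096, -0.0558, -0.001],
    [0.0154, -0.0545, -0.001],
    [0.021, -0.0526, -0.001],
    [0.0263, -0.0501, -0.001],
    [0.0314, -0.0471, -0.001],
    [0.0362, -0.0435, -0.001],
    [0.0405, -0.0395, -0.001],
    [0.0444, -0.0351, -0.001]
  ],
  "spin": [-0.1044, -0.1044, -0.1044, -0.1044, -0.1044, -0.1044, -0.1044, -0.1044]
}}

```text
time_s: 16.05
ee_pos: [0.5178, 0.2798, 0.206]
eef_rot: [-3.138, 0.003, 1.158]
force: [0.6, 0.3, -2.6]
opening: 0.0296
```

{"name": "carry_out", "arguments": {
  "jaw": [0, 0, 0, 0, 0, 0],
  "delta_pos": [
    [0.0478, -0.0303, 0],
    [0.0507, -0.0251, 0],
    [0.053, -0.0197, 0],
    [0, 0, 0],
    [0, 0, 0],
    [0, 0, 0]
  ],
  "spin": [-0.1044, -0.1044, -0.1044, 0, 0, 0]
}}

```text
time_s: 16.8
ee_pos: [0.4945, 0.4447, 0.2074]
eef_rot: [-3.14, 0.002, 1.466]
force: [-0.3, -0.0, -1.9]
opening: 0.0298
```

```bash
python3 - <<'E'
from h import *
im=cams.get_image('side');t=cams.get_image('top')
cv2.imwrite("pics/v10.png",cv2.resize(im[250:420,160:360],None,fx=3.5,fy=3.5,interpolation=cv2.INTER_CUBIC))
goto(.4982,.4451,.125,1.468)
E
```

```text
q6 end ~ -0.7388342328070737 n 2
now [0.495  0.4449 0.2082] 1.465687833284817 -> [0.4982, 0.4451, 0.125] 1.468
delta_pos [[0.0003, 0.0016, 0.0416], [0.0003, 0.0016, 0.0416]]
spin -0.0012
```

View pics/v10.png

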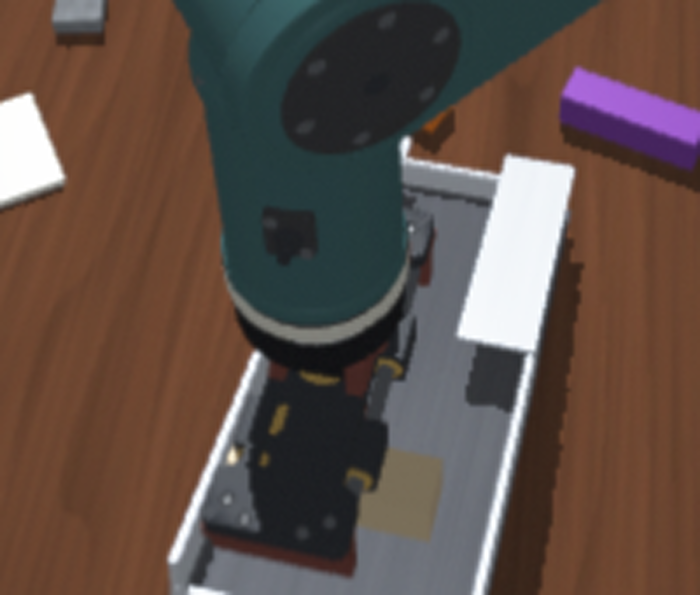

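{"name": "carry_out", "arguments": {
  "jaw": [0, 0, 0, 0, 0, 0],
  "delta_pos": [
    [0, 0.003, 0.035],
    [0, 0, 0.03],
    [0, 0, 0.015],
    [0, 0, 0.007],
    [0, 0, 0],
    [0, 0, 0]
  ],
  "spin": [0, 0, 0, 0, 0, 0]
}}

```text
time_s: 17.65
ee_pos: [0.4984, 0.4465, 0.1226]
eef_rot: [3.14, -0.001, 1.467]
force: [-0.4, -0.9, -2.1]
opening: 0.0298
```

{"name": "carry_out", "arguments": {
  "jaw": [0.48, 0.48, 0.48, 0.48, 0.48, 0.48, 0.48],
  "delta_pos": [
    [0, 0, 0],
    [0, 0, 0],
    [0, 0, 0],
    [0, 0, -0.025],
    [0, 0, -0.04],
    [0, 0, -0.04],
    [0, 0, 0]
  ],
  "spin": [0, 0, 0, 0, 0, 0, 0]
}}

```text
time_s: 18.52
ee_pos: [0.4998, 0.4477, 0.2309]
eef_rot: [3.136, -0.005, 1.468]
force: [0.3, 0.4, -0.7]
opening: 0.0422
```

```bash
python3 - <<'E'
from h import *
goto(.5938,-.0651,.2,1.7097-np.pi/2)
E
```

```text
q6 end ~ -0.24810044766993314 n 9
now [0.4998 0.4477 0.2309] 1.467689784529386 -> [0.5938, -0.0651, 0.2] 0.13890367320510344
delta_pos [[-0.0556, 0.0163, 0.0034], [-0.0526, 0.0243, 0.0034], [-0.0485, 0.0317, 0.0034], [-0.0433, 0.0385, 0.0034], [-0.0371, 0.0445, 0.0034], [-0.0302, 0.0494, 0.0034], [-0.0226, 0.0533, 0.0034], [-0.0145, 0.0561, 0.0034], [-0.0061, 0.0576, 0.0034]]
spin 0.1476
```

{"name": "carry_out", "arguments": {
  "jaw": [0.53, 0.53, 0.53, 0.53, 0.53, 0.53, 0.53, 0.53],
  "delta_pos": [
    [-0.0556, 0.0163, 0.003],
    [-0.0526, 0.0243, 0.003],
    [-0.0485, 0.0317, 0.003],
    [-0.0433, 0.0385, 0.003],
    [-0.0371, 0.0445, 0.003],
    [-0.0302, 0.0494, 0.003],
    [-0.0226, 0.0533, 0.003],
    [-0.0145, 0.0561, 0.003]
  ],
  "spin": [0.1476, 0.1476, 0.1476, 0.1476, 0.1476, 0.1476, 0.1476, 0.1476]
}}

```text
time_s: 19.52
ee_pos: [0.5809, -0.0115, 0.2016]
eef_rot: [-3.141, 0.001, 0.282]
force: [1.5, -0.1, -1.3]
opening: 0.0464
```

```bash
python3 - <<'E'
from h import *
im=cams.get_image('side');t=cams.get_image('top'); cv2.imwrite("pics/side11.png",im);cv2.imwrite("pics/top11.png",t)
cv2.imwrite("pics/v11.png",np.hstack([cv2.resize(im[190:420,160:370],(400,438),interpolation=cv2.INTER_CUBIC),cv2.resize(t[185:275,70:160],(400,438),interpolation=cv2.INTER_CUBIC)]))
goto(.5949,-.0730,.15,.139)
E
```

```text
q6 end ~ -0.2610992970356958 n 2
now [ 0.5819 -0.015   0.2014] 0.2791208563748262 -> [0.5949, -0.073, 0.15] 0.139
delta_pos [[-0.0017, 0.0296, 0.0257], [0.0004, 0.0297, 0.0257]]
spin 0.0701
```

View pics/v11.png

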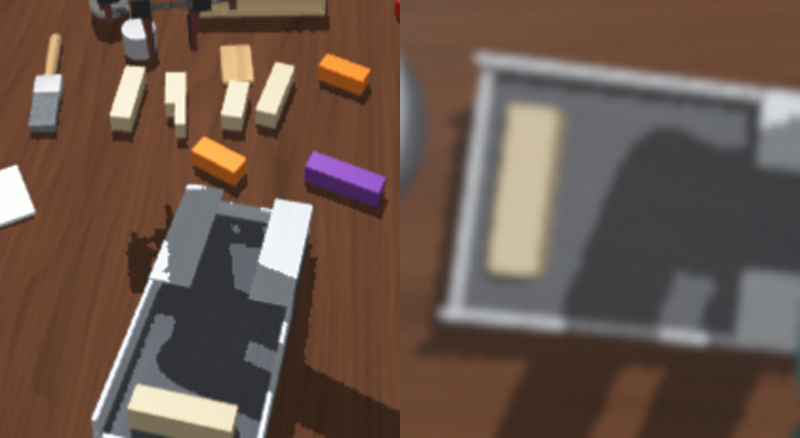

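The first sound post lies flat and square in the chute. I refit the rest from the side view.

```bash
python3 - <<'E'
from h import *
im={'side':cv2.imread('pics/side11.png')}
items=[('sound',[.6665,-.0701,1.5556]),('sound',[.4336,-.0675,1.3909]),('stub',[.5055,-.0731,1.5363]),('chip2',[.5938,-.0651,1.7097])]
P,c=fit(im,items,names=('side',))
for i,p,cc in zip(items,P,c): print(i[0],p,p-np.array(i[1]),round(cc,1))
uv=(np.array([[137,386],[238,408]],float))*[210/400,230/438]+[160,190]
E
```

```text
sound [ 0.6667 -0.0716  1.5579] [ 0.0002 -0.0015  0.0023] 3.3
sound [ 0.4488 -0.1044  1.3835] [ 0.0152 -0.0369 -0.0074] 2.0
stub [ 0.5063 -0.0781  1.5463] [ 0.0008 -0.005   0.01  ] 87.3
chip2 [ 0.5941 -0.0654  1.7235] [ 0.0003 -0.0003  0.0138] 3.0
```

{"name": "carry_out", "arguments": {
  "jaw": [0.53, 0.53, 0.53, 0.53],
  "delta_pos": [
    [-0.0017, 0.0296, 0.0257],
    [0.0004, 0.0297, 0.0257],
    [0, 0, 0],
    [0, 0, 0]
  ],
  "spin": [0.07, 0.07, 0, 0]
}}

```text
time_s: 20.12
ee_pos: [0.5945, -0.0666, 0.1511]
eef_rot: [-3.141, 0.001, 0.148]
force: [-0.5, -0.3, -0.2]
opening: 0.0465
```

```bash
python3 - <<'E'
from h import *
goto(.5949,-.0730,.028,.139)
E
```

```text
q6 end ~ -0.2610992970356958 n 3
now [ 0.5945 -0.0666  0.1511] 0.1481566179639009 -> [0.5949, -0.073, 0.028] 0.139
delta_pos [[-0.0002, 0.0021, 0.041], [-0.0002, 0.0021, 0.041], [-0.0002, 0.0021, 0.041]]
spin 0.0031
```

{"name": "carry_out", "arguments": {
  "jaw": [0.53, 0.53, 0.53, 0.53, 0.53, 0.53],
  "delta_pos": [
    [0, 0.004, 0.045],
    [0, 0.003, 0.045],
    [0, 0, 0.022],
    [0, 0, 0.011],
    [0, 0, 0],
    [0, 0, 0]
  ],
  "spin": [0, 0, 0, 0, 0, 0]
}}

```text
time_s: 20.88
ee_pos: [0.5969, -0.0744, 0.0296]
eef_rot: [3.141, -0.002, 0.148]
force: [0.8, -0.4, 0.6]
opening: 0.0465
```

{"name": "carry_out", "arguments": {
  "jaw": [0, 0, 0, 0, 0, 0, 0, 0],
  "delta_pos": [
    [0, 0, 0],
    [0, 0, 0],
    [0, 0, 0],
    [0, 0, 0],
    [0, 0, -0.05],
    [0, 0, -0.06],
    [0, 0, -0.06],
    [0, 0, 0]
  ],
  "spin": [0, 0, 0, 0, 0, 0, 0, 0]
}}

```text
time_s: 21.88
ee_pos: [0.5995, -0.0753, 0.2036]
eef_rot: [3.138, -0.01, 0.147]
force: [0.8, -0.1, -2.1]
opening: 0.0298
```

```bash
python3 - <<'E'
from h import *
print(status.read_state()['opening'])
goto(.5068,-.3854,.2,.1315)
E
```

```text
0.029779273512056368
q6 end ~ -0.7816605567435245 n 6
now [ 0.5995 -0.0753  0.2036] 0.1467704690791165 -> [0.5068, -0.3854, 0.2] 0.13149999999999995
delta_pos [[-0.0228, 0.0489, 0.0006], [-0.0227, 0.0489, 0.0006], [-0.0226, 0.049, 0.0006], [-0.0225, 0.049, 0.0006], [-0.0223, 0.0491, 0.0006], [-0.0222, 0.0491, 0.0006]]
spin 0.0025
```

{"name": "carry_out", "arguments": {
  "jaw": [0, 0, 0, 0, 0, 0, 0, 0],
  "delta_pos": [
    [-0.0228, 0.049, 0],
    [-0.0227, 0.049, 0],
    [-0.0226, 0.049, 0],
    [-0.0225, 0.049, 0],
    [-0.0223, 0.049, 0],
    [-0.0222, 0.05, 0],
    [0, 0, 0],
    [0, 0, 0]
  ],
  "spin": [0.0025, 0.0025, 0.0025, 0.0025, 0.0025, 0.0025, 0, 0]
}}

```text
time_s: 22.88
ee_pos: [0.5026, -0.3846, 0.1967]
eef_rot: [-3.139, 0.002, 0.131]
force: [0.3, 0.6, -1.4]
opening: 0.0295
```

```bash
python3 - <<'E'
from h import *
im=cams.get_image('side');cv2.imwrite("pics/side12.png",im)
cv2.imwrite("pics/v12.png",cv2.resize(im[110:310,180:380],None,fx=3,fy=3,interpolation=cv2.INTER_CUBIC))
goto(.5068,-.3864,.042,.1315)
E
```

```text
q6 end ~ -0.7829095555143994 n 3
now [ 0.503 -0.384  0.197] 0.13206397677610227 -> [0.5068, -0.3864, 0.042] 0.13149999999999995
delta_pos [[0.0011, 0.001, 0.0517], [0.0011, 0.001, 0.0517], [0.0011, 0.001, 0.0517]]
spin 0.0002
```

View pics/v12.png

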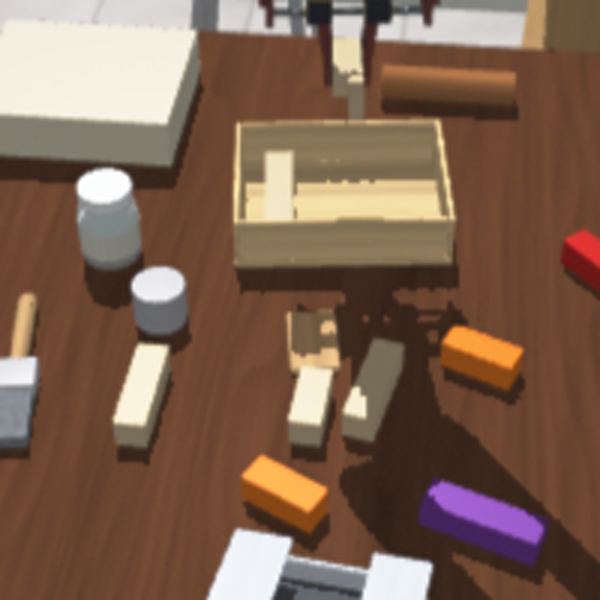

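{"name": "carry_out", "arguments": {
  "jaw": [0, 0, 0, 0, 0, 0],
  "delta_pos": [
    [0.002, 0.002, 0.06],
    [0.001, 0.001, 0.05],
    [0, 0, 0.03],
    [0, 0, 0.017],
    [0, 0, 0],
    [0, 0, 0]
  ],
  "spin": [0, 0, 0, 0, 0, 0]
}}

```text
time_s: 23.68
ee_pos: [0.5078, -0.3885, 0.0426]
eef_rot: [3.14, -0.001, 0.132]
force: [-0.5, 0.3, -1.6]
opening: 0.0296
```

{"name": "carry_out", "arguments": {
  "jaw": [0.53, 0.53, 0.53, 0.53, 0.53, 0.53, 0.53],
  "delta_pos": [
    [0, 0, 0],
    [0, 0, 0],
    [0, 0, 0],
    [0, 0, -0.04],
    [0, 0, -0.05],
    [0, 0, -0.05],
    [0, 0, 0]
  ],
  "spin": [0, 0, 0, 0, 0, 0, 0]
}}

```text
time_s: 24.55
ee_pos: [0.5091, -0.3904, 0.1863]
eef_rot: [3.134, -0.006, 0.132]
force: [-0.0, -0.6, -0.3]
opening: 0.0462
```

```bash
python3 - <<'E'
from h import *
im=cams.get_image('side');t=cams.get_image('top');cv2.imwrite("pics/side13.png",im);cv2.imwrite("pics/top13.png",t)
cv2.imwrite("pics/v13.png",np.hstack([cv2.resize(im[140:300,180:340],None,fx=2.5,fy=2.5,interpolation=cv2.INTER_CUBIC),cv2.resize(t[150:290,230:370],(400,400),interpolation=cv2.INTER_CUBIC)]))
items=[('sound',[.6667,-.0716,1.5579]),('sound',[.4488,-.1044,1.3835]),('stub',[.5063,-.0731,1.5463])]
P,c=fit({'side':im},items,names=('side',))
for i,p,cc in zip(items,P,c): print(i[0],p,p-np.array(i[1]),round(cc,1))
overlay(im,'side',items,P,(200,200,140,100),4,'pics/o13.png')
E
```

```text
sound [ 0.6667 -0.0716  1.5566] [-0.      0.     -0.0013] 2.9
sound [ 0.4488 -0.1036  1.3773] [-0.      0.0008 -0.0062] 44.1
stub [ 0.5062 -0.077   1.536 ] [-0.0001 -0.0039 -0.0103] 85.4
```

View pics/v13.png

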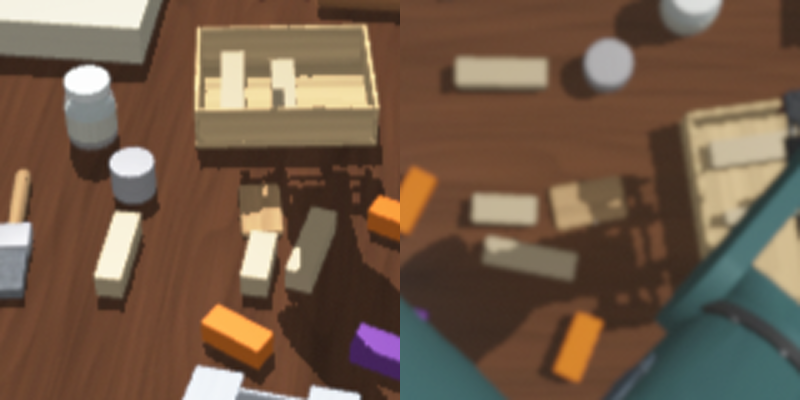

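View pics/o13.png

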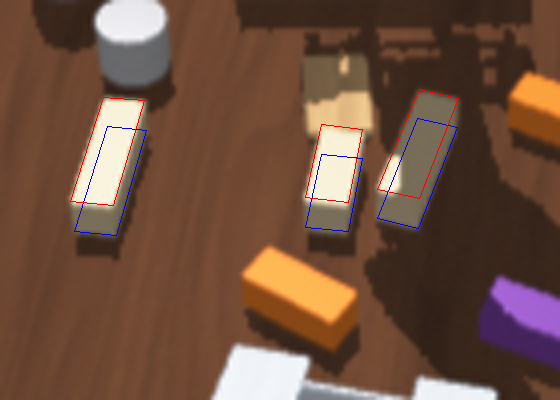

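```bash
python3 - <<'E'
from h import *
goto(.4450,-.1236,.15,1.380-np.pi/2)
E
```

```text
q6 end ~ -0.08012734320045894 n 5
now [ 0.5068 -0.3882  0.1817] 0.13172389561614062 -> [0.445, -0.1236, 0.15] -0.19079632679489666
delta_pos [[-0.0053, -0.0541, 0.0063], [-0.0088, -0.0536, 0.0063], [-0.0122, -0.053, 0.0063], [-0.0156, -0.0521, 0.0063], [-0.0189, -0.0509, 0.0063]]
spin 0.0645
```

{"name": "carry_out", "arguments": {
  "jaw": [0.5, 0.5, 0.5, 0.5, 0.5, 0.5, 0.5],
  "delta_pos": [
    [-0.0053, -0.0541, 0.006],
    [-0.0088, -0.0536, 0.006],
    [-0.0122, -0.053, 0.006],
    [-0.0156, -0.0521, 0.006],
    [-0.0189, -0.0509, 0.007],
    [0, 0, 0],
    [0, 0, 0]
  ],
  "spin": [0.0645, 0.0645, 0.0645, 0.0645, 0.0645, 0, 0]
}}

```text
time_s: 25.52
ee_pos: [0.4448, -0.1235, 0.1495]
eef_rot: [3.141, 0.001, -0.189]
force: [1.6, -0.7, -0.4]
opening: 0.044
```

```bash
python3 - <<'E'
from h import *
im=cams.get_image('side')
cv2.imwrite("pics/v14.png",cv2.resize(im[170:310,200:360],None,fx=4,fy=4,interpolation=cv2.INTER_CUBIC))
goto(.4450,-.1236,.03,1.380-np.pi/2)
E
```

```text
q6 end ~ -0.08012734320045894 n 2
now [ 0.4453 -0.1242  0.1498] -0.1904327578340197 -> [0.445, -0.1236, 0.03] -0.19079632679489666
delta_pos [[-0.0002, -0.0003, 0.0599], [-0.0002, -0.0003, 0.0599]]
spin 0.0002
```

View pics/v14.png

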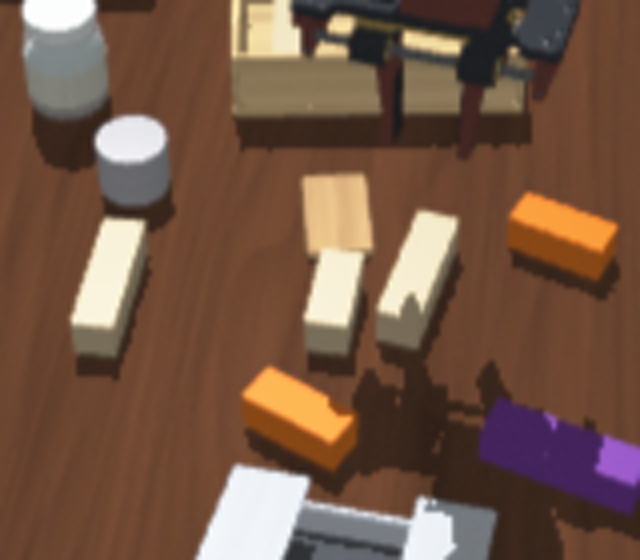

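```bash
python3 - <<'E'
from h import *
uv=(np.array([[343,335],[480,310],[495,388],[360,413]],float)+.5)/5.5-.5+[220,155]
print(unproj('top',uv,.009))
c1=np.array([[302,174],[365,174],[372,249],[307,252]],float); print(unproj('side',(c1+.5)/4-.5+[200,170],.009))
j=np.array([np.cos(-.1908),np.sin(-.1908)]);k=np.array([-j[1],j[0]])
for o in (.019,.0325,.022,.0355):
  for s in(-.01,.01): print(o,s,np.array([.445,-.1236])+o*j+s*k)
E
```

```text
[[ 0.5305 -0.1255  0.009 ]
 [ 0.5452 -0.209   0.009 ]
 [ 0.4975 -0.2174  0.009 ]
 [ 0.4829 -0.1355  0.009 ]]
[[ 0.5459 -0.2089  0.009 ]
 [ 0.4982 -0.2142  0.009 ]
 [ 0.4849 -0.1341  0.009 ]
 [ 0.5316 -0.1257  0.009 ]]
0.019 -0.01 [ 0.4618 -0.137 ]
0.019 0.01 [ 0.4656 -0.1174]
0.0325 -0.01 [ 0.475  -0.1396]
0.0325 0.01 [ 0.4788 -0.1199]
0.022 -0.01 [ 0.4647 -0.1376]
0.022 0.01 [ 0.4685 -0.118 ]
0.0355 -0.01 [ 0.478  -0.1402]
0.0355 0.01 [ 0.4818 -0.1205]
```

{"name": "carry_out", "arguments": {
  "jaw": [0.45, 0.45, 0.45, 0.45, 0.45, 0.45, 0.45],
  "delta_pos": [
    [0, 0, 0.03],
    [0, 0, 0.035],
    [0, 0, 0.025],
    [0, 0, 0.018],
    [0, 0, 0.011],
    [0, 0, 0],
    [0, 0, 0]
  ],
  "spin": [0, 0, 0, 0, 0, 0, 0]
}}

```text
time_s: 26.45
ee_pos: [0.4455, -0.1241, 0.0317]
eef_rot: [3.141, -0.001, -0.191]
force: [-1.4, -0.2, 0.5]
opening: 0.0395
```

{"name": "carry_out", "arguments": {
  "jaw": [0, 0, 0, 0, 0, 0, 0, 0],
  "delta_pos": [
    [0, 0, 0],
    [0, 0, 0],
    [0, 0, 0],
    [0, 0, -0.03],
    [0, 0, -0.06],
    [0, 0, -0.06],
    [0, 0, -0.03],
    [0, 0, 0]
  ],
  "spin": [0, 0, 0, 0, 0, 0, 0, 0]
}}

```text
time_s: 27.45
ee_pos: [0.4466, -0.124, 0.2135]
eef_rot: [3.14, -0.006, -0.19]
force: [-0.1, 0.3, -3.0]
opening: 0.0299
```

```bash
python3 - <<'E'
from h import *
im=cams.get_image('side'); cv2.imwrite('pics/side15.png',im)
cv2.imwrite("pics/v15.png",cv2.resize(im[130:310,180:380],None,fx=3.5,fy=3.5,interpolation=cv2.INTER_CUBIC))
ch=np.load('chute.npy'); X=cpt(ch,[.262,0,0]); print('slot',X)
yaw=ch[2]
# post centre is +.02 along direction (jaw yaw + pi/2) from TCP at pick
k=np.array([-np.sin(yaw),np.cos(yaw)])*.02
print(X[:2]-k); goto(X[0]-k[0],X[1]-k[1],.21,yaw)
E
```

```text
slot [0.4926 0.3906 0.0746]
[0.5125 0.3886]
q6 end ~ -0.8192423192050461 n 10
now [ 0.4453 -0.1235  0.2116] -0.19056281330170632 -> [np.float64(0.5124503203062247), np.float64(0.38856385013115347), 0.21] 1.4680005642318141
delta_pos [[-0.0031, -0.0516, 0.0002], [0.0055, -0.0514, 0.0002], [0.0139, -0.0498, 0.0002], [0.0219, -0.0468, 0.0002], [0.0293, -0.0425, 0.0002], [0.0359, -0.0371, 0.0002], [0.0416, -0.0307, 0.0002], [0.046, -0.0234, 0.0002], [0.0493, -0.0155, 0.0002], [0.0512, -0.0071, 0.0002]]
spin -0.1659
```

View pics/v15.png

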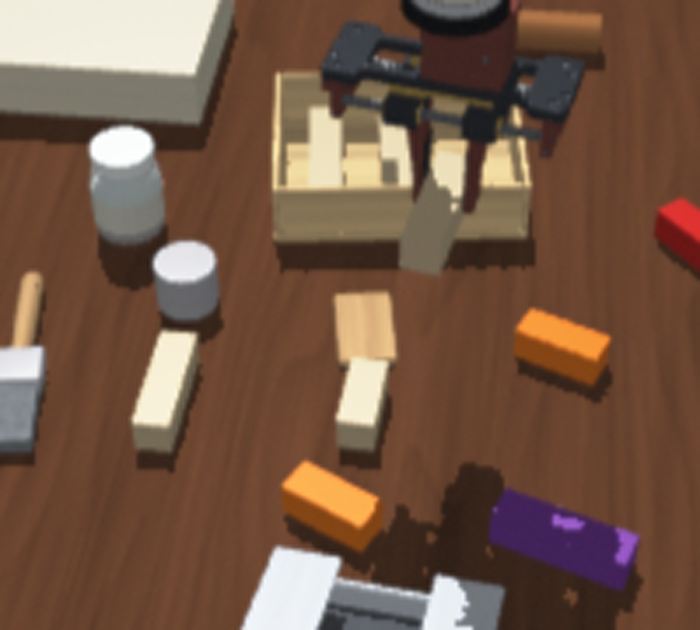

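```bash
python3 - <<'E'
from h import *
s=status.read_state(); print(s['ee_pos'])
im=cv2.imread('pics/side15.png'); w=-.1906; e=np.array([.4453,-.1235,.2116]); k=np.array([-np.sin(w),np.cos(w)])*.02
overlay(im,'side',[('sound',0)],[[e[0]+k[0],e[1]+k[1],w+np.pi/2]],(270,150,80,70),8,'pics/o15.png',zs=[e[2]-.030])
E
```

```text
[ 0.4453 -0.1235  0.2116]
```

View pics/o15.png

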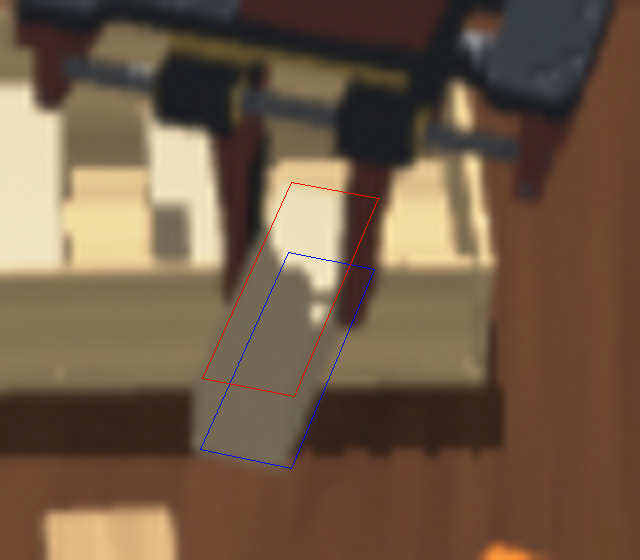

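```bash
python3 - <<'E'
from h import *
c=np.array([[163,105],[143,277],[87,273],[110,102]],float)
uv=(c+.5)/[400/90,438/90]-.5+[70,185]
q,e=fit_chute('top',uv,.105,(.318,0,0)); print(q,e.round(2))
ch=np.load('chute.npy'); X=cpt(ch,[.254,0,0]); yaw=ch[2]; k=np.array([-np.sin(yaw),np.cos(yaw)])*.02
print(X); goto(X[0]-k[0],X[1]-k[1],.21,yaw)
E
```

```text
[ 0.3187 -0.0016  0.012 ] [-0.9   0.84 -0.94 -0.59  1.16 -0.64  0.64  0.42]
[0.4918 0.3828 0.0729]
q6 end ~ -0.8282055962689322 n 10
now [ 0.4453 -0.1235  0.2116] -0.19056281330170632 -> [np.float64(0.5116474365897256), np.float64(0.3807809057122478), 0.21] 1.4680005642318141
delta_pos [[-0.003, -0.0508, 0.0002], [0.0054, -0.0506, 0.0002], [0.0137, -0.049, 0.0002], [0.0216, -0.0461, 0.0002], [0.0289, -0.0419, 0.0002], [0.0354, -0.0365, 0.0002], [0.0409, -0.0302, 0.0002], [0.0454, -0.023, 0.0002], [0.0485, -0.0152, 0.0002], [0.0504, -0.007, 0.0002]]
spin -0.1659
```

{"name": "carry_out", "arguments": {
  "jaw": [0, 0, 0, 0, 0, 0, 0, 0],
  "delta_pos": [
    [-0.003, -0.0508, 0],
    [0.0054, -0.0506, 0],
    [0.0137, -0.049, 0],
    [0.0216, -0.0461, 0],
    [0.0289, -0.0419, 0],
    [0.0354, -0.0365, 0],
    [0.0409, -0.0302, 0],
    [0.0454, -0.023, 0]
  ],
  "spin": [-0.166, -0.166, -0.166, -0.166, -0.166, -0.166, -0.166, -0.166]
}}

```text
time_s: 28.5
ee_pos: [0.4966, 0.2812, 0.2083]
eef_rot: [-3.139, 0.004, 1.143]
force: [1.8, -0.3, -2.3]
opening: 0.03
```

{"name": "carry_out", "arguments": {
  "jaw": [0, 0, 0, 0, 0, 0],
  "delta_pos": [
    [0.0485, -0.0152, 0],
    [0.0504, -0.007, 0],
    [0, 0, 0],
    [0, 0, 0],
    [0, 0, 0],
    [0, 0, 0]
  ],
  "spin": [-0.166, -0.165, 0, 0, 0, 0]
}}

```text
time_s: 29.25
ee_pos: [0.5112, 0.3797, 0.211]
eef_rot: [-3.141, 0.001, 1.467]
force: [0.4, 0.1, -1.8]
opening: 0.0296
```

```bash
python3 - <<'E'
from h import *
im=cams.get_image('side'); cv2.imwrite('pics/side16.png',im)
cv2.imwrite("pics/v16.png",cv2.resize(im[250:420,160:360],None,fx=3.5,fy=3.5,interpolation=cv2.INTER_CUBIC))
goto(.5117,.3808,.108,1.468)
E
```

```text
q6 end ~ -0.8282302171733743 n 2
now [0.5113 0.3799 0.2112] 1.4667321276577325 -> [0.5117, 0.3808, 0.108] 1.468
delta_pos [[0.0005, 0.0001, 0.0516], [0.0005, 0.0001, 0.0516]]
spin -0.0006
```

View pics/v16.png

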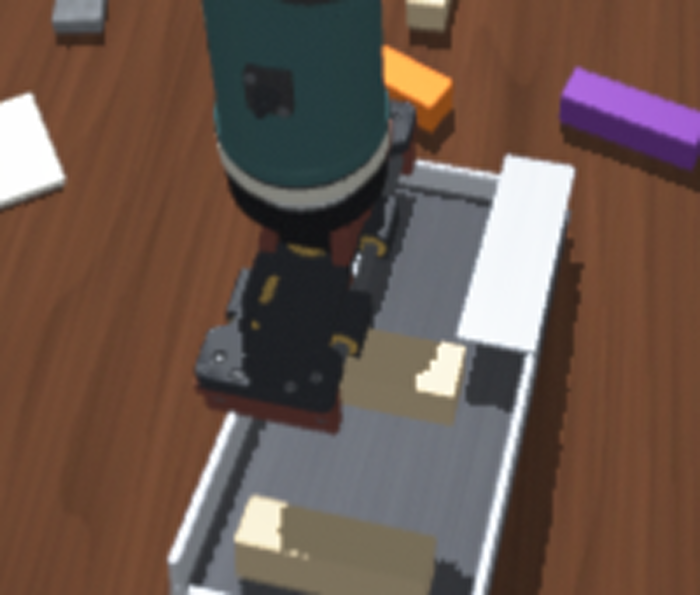

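{"name": "carry_out", "arguments": {
  "jaw": [0, 0, 0, 0, 0, 0, 0],
  "delta_pos": [
    [0.001, 0, 0.035],
    [0, 0, 0.03],
    [0, 0, 0.02],
    [0, 0, 0.012],
    [0, 0, 0.006],
    [0, 0, 0],
    [0, 0, 0]
  ],
  "spin": [0, 0, 0, 0, 0, 0, 0]
}}

```text
time_s: 30.18
ee_pos: [0.5119, 0.3822, 0.1089]
eef_rot: [3.14, -0.001, 1.468]
force: [0.2, 0.7, -1.3]
opening: 0.0293
```

{"name": "carry_out", "arguments": {
  "jaw": [0.45, 0.45, 0.45, 0.45, 0.45, 0.45, 0.45],
  "delta_pos": [
    [0, 0, 0],
    [0, 0, 0],
    [0, 0, 0],
    [0, 0, -0.025],
    [0, 0, -0.04],
    [0, 0, -0.04],
    [0, 0, 0]
  ],
  "spin": [0, 0, 0, 0, 0, 0, 0]
}}

```text
time_s: 31.05
ee_pos: [0.5135, 0.3834, 0.2172]
eef_rot: [3.136, -0.005, 1.468]
force: [-0.4, 0.1, 0.1]
opening: 0.0393
```

```bash
python3 - <<'E'
from h import *
goto(.6667,-.0716,.2,1.557-np.pi/2)
E
```

```text
q6 end ~ -0.09318825488608541 n 9
now [0.5135 0.3834 0.2172] 1.4684022526715101 -> [0.6667, -0.0716, 0.2] -0.013796326794896618
delta_pos [[-0.0486, 0.0221, 0.0019], [-0.0443, 0.0298, 0.0019], [-0.0388, 0.0366, 0.0019], [-0.0323, 0.0425, 0.0019], [-0.0249, 0.0472, 0.0019], [-0.0168, 0.0506, 0.0019], [-0.0083, 0.0527, 0.0019], [0.0005, 0.0533, 0.0019], [0.0092, 0.0525, 0.0019]]
spin 0.1647
```

{"name": "carry_out", "arguments": {
  "jaw": [0.53, 0.53, 0.53, 0.53, 0.53, 0.53, 0.53, 0.53],
  "delta_pos": [
    [-0.0486, 0.0221, 0.002],
    [-0.0443, 0.0298, 0.002],
    [-0.0388, 0.0366, 0.002],
    [-0.0323, 0.0425, 0.002],
    [-0.0249, 0.0472, 0.002],
    [-0.0168, 0.0506, 0.002],
    [-0.0083, 0.0527, 0.002],
    [0, 0.0533, 0.002]
  ],
  "spin": [0.1647, 0.1647, 0.1647, 0.1647, 0.1647, 0.1647, 0.1647, 0.1647]
}}

```text
time_s: 32.05
ee_pos: [0.6467, -0.0244, 0.196]
eef_rot: [-3.141, 0.001, 0.145]
force: [-0.4, 1.6, -0.4]
opening: 0.0463
```

{"name": "carry_out", "arguments": {
  "jaw": [0.53, 0.53, 0.53],
  "delta_pos": [
    [0.0092, 0.0525, 0.03],
    [0, 0, 0],
    [0, 0, 0]
  ],
  "spin": [0.1647, 0, 0]
}}

```text
time_s: 32.42
ee_pos: [0.663, -0.0729, 0.1662]
eef_rot: [-3.141, 0.002, -0.014]
force: [-1.2, -0.6, 0.3]
opening: 0.0463
```

```bash
python3 - <<'E'
from h import *
im=cams.get_image('side');t=cams.get_image('top'); cv2.imwrite("pics/side17.png",im);cv2.imwrite("pics/top17.png",t)
cv2.imwrite("pics/v17.png",np.hstack([cv2.resize(im[190:420,160:370],(400,438),interpolation=cv2.INTER_CUBIC),cv2.resize(t[185:275,70:160],(400,438),interpolation=cv2.INTER_CUBIC)]))
items=[('sound',[.6667,-.0716,1.5579]),('stub',[.5063,-.0731,1.5463])]
P,c=fit({'side':im},items,names=('side',))
for i,p,cc in zip(items,P,c): print(i[0],p,p-np.array(i[1]),round(cc,1))
goto(P[0][0],P[0][1],.030,P[0][2]-np.pi/2)
E
```

```text
sound [ 0.6667 -0.0718  1.5569] [ 0.     -0.0002 -0.001 ] 45.8
stub [ 0.5064 -0.0819  1.5342] [ 0.0001 -0.0088 -0.0121] 92.0
q6 end ~ -0.0933385985218949 n 3
now [ 0.6636 -0.072   0.1674] -0.01205553115810809 -> [np.float64(0.6667387119781024), np.float64(-0.0717700949195754), 0.03] -0.013892018202187995
delta_pos [[0.0011, -0.0001, 0.0458], [0.0011, -0.0001, 0.0458], [0.0011, -0.0001, 0.0458]]
spin 0.0006
```

View pics/v17.png

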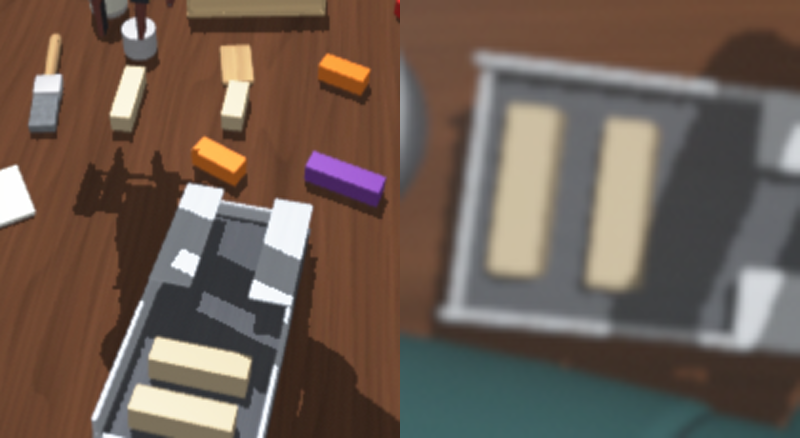

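{"name": "carry_out", "arguments": {
  "jaw": [0.53, 0.53, 0.53, 0.53, 0.53, 0.53],
  "delta_pos": [
    [0.002, 0, 0.05],
    [0.001, 0, 0.045],
    [0, 0, 0.028],
    [0, 0, 0.014],
    [0, 0, 0],
    [0, 0, 0]
  ],
  "spin": [0, 0, 0, 0, 0, 0]
}}

```text
time_s: 33.28
ee_pos: [0.668, -0.0732, 0.0318]
eef_rot: [3.141, -0.002, -0.013]
force: [0.9, -0.2, 0.1]
opening: 0.0466
```

{"name": "carry_out", "arguments": {
  "jaw": [0, 0, 0, 0, 0, 0, 0, 0],
  "delta_pos": [
    [0, 0, 0],
    [0, 0, 0],
    [0, 0, 0],
    [0, 0, -0.03],
    [0, 0, -0.06],
    [0, 0, -0.06],
    [0, 0, -0.03],
    [0, 0, 0]
  ],
  "spin": [0, 0, 0, 0, 0, 0, 0, 0]
}}

```text
time_s: 34.28
ee_pos: [0.6687, -0.0738, 0.2131]
eef_rot: [3.14, -0.006, -0.014]
force: [0.3, -0.6, -2.2]
opening: 0.0301
```

```bash
python3 - <<'E'
from h import *
c=np.array([[660-400,120],[632-400,291],[585-400,286],[605-400,117]],float)
uv=(c+.5)/[400/90,438/90]-.5+[70,185]
q,e=fit_chute('top',uv,.105,(.254,0,0)); print('second',q,e.round(2))
ch=np.load('chute.npy'); X=cpt(ch,[.192,0,0]); print(X)
goto(X[0],X[1],.2,ch[2])
E
```

```text
second [ 0.2564  0.0006 -0.0092] [-1.27  0.97 -0.02 -0.64  0.29 -0.67  0.96  0.37]
[0.4855 0.3225 0.06  ]
q6 end ~ -0.8816705620720375 n 9
now [ 0.6687 -0.0738  0.2131] -0.014065310554865595 -> [np.float64(0.48553066445694426), np.float64(0.32251538283083336), 0.2] 1.4680005642318144
delta_pos [[-0.021, -0.0437, 0.0015], [-0.0135, -0.0466, 0.0015], [-0.0057, -0.0482, 0.0015], [0.0023, -0.0485, 0.0015], [0.0102, -0.0474, 0.0015], [0.0178, -0.0451, 0.0015], [0.025, -0.0416, 0.0015], [0.0315, -0.0369, 0.0015], [0.0371, -0.0313, 0.0015]]
spin -0.1647
```

{"name": "carry_out", "arguments": {
  "jaw": [0, 0, 0, 0, 0, 0, 0, 0],
  "delta_pos": [
    [-0.021, -0.0437, 0],
    [-0.0135, -0.0466, 0],
    [-0.0057, -0.0482, 0],
    [0.0023, -0.0485, 0],
    [0.0102, -0.0474, 0],
    [0.0178, -0.0451, 0],
    [0.025, -0.0416, 0],
    [0.0315, -0.0369, 0]
  ],
  "spin": [-0.1647, -0.1647, -0.1647, -0.1647, -0.1647, -0.1647, -0.1647, -0.1647]
}}

```text
time_s: 35.28
ee_pos: [0.5018, 0.2796, 0.2076]
eef_rot: [-3.138, 0.002, 1.309]
force: [0.1, 0.7, -2.4]
opening: 0.0299
```

{"name": "carry_out", "arguments": {
  "jaw": [0, 0, 0, 0, 0],
  "delta_pos": [
    [0.038, -0.0313, 0],
    [0, 0, 0],
    [0, 0, 0],
    [0, 0, 0],
    [0, 0, 0]
  ],
  "spin": [-0.1647, 0, 0, 0, 0]
}}

```text
time_s: 35.9
ee_pos: [0.4843, 0.3228, 0.2099]
eef_rot: [-3.141, 0.0, 1.466]
force: [-0.7, -0.2, -1.5]
opening: 0.03
```

```bash
python3 - <<'E'
from h import *
im=cams.get_image('side'); cv2.imwrite('pics/side18.png',im)
cv2.imwrite("pics/v18.png",cv2.resize(im[220:420,160:360],None,fx=3,fy=3,interpolation=cv2.INTER_CUBIC))
ch=np.load('chute.npy'); X=cpt(ch,[.193,0,0]); 
goto(X[0],X[1],X[2]+.0352,1.468)
E
```

```text
q6 end ~ -0.8803763634588235 n 2
now [0.4843 0.3229 0.2101] 1.4665607015161426 -> [np.float64(0.4856310249215066), np.float64(0.32348825088319655), np.float64(0.09543276067029721)] 1.468
delta_pos [[0.0003, 0.0006, 0.0573], [0.0003, 0.0006, 0.0573]]
spin -0.0007
```

View pics/v18.png

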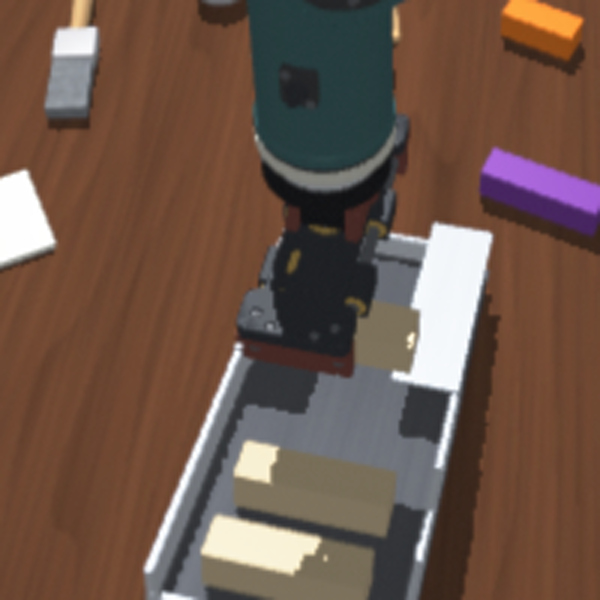

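{"name": "carry_out", "arguments": {
  "jaw": [0, 0, 0, 0, 0, 0, 0],
  "delta_pos": [
    [0.001, 0.001, 0.04],
    [0, 0, 0.032],
    [0, 0, 0.022],
    [0, 0, 0.013],
    [0, 0, 0.007],
    [0, 0, 0],
    [0, 0, 0]
  ],
  "spin": [0, 0, 0, 0, 0, 0, 0]
}}

```text
time_s: 36.83
ee_pos: [0.4856, 0.325, 0.0971]
eef_rot: [3.14, -0.001, 1.468]
force: [0.5, -0.2, -2.3]
opening: 0.0299
```

{"name": "carry_out", "arguments": {
  "jaw": [0.45, 0.45, 0.45, 0.45, 0.45, 0.45, 0.45],
  "delta_pos": [
    [0, 0, 0],
    [0, 0, 0],
    [0, 0, 0],
    [0, 0, -0.025],
    [0, 0, -0.04],
    [0, 0, -0.05],
    [0, 0, 0]
  ],
  "spin": [0, 0, 0, 0, 0, 0, 0]
}}

```text
time_s: 37.7
ee_pos: [0.4877, 0.3263, 0.2157]
eef_rot: [3.134, -0.005, 1.468]
force: [0.4, 0.7, -0.3]
opening: 0.0394
```

```bash
python3 - <<'E'
from h import *
goto(.5063,-.0745,.16,1.54-np.pi/2)
E
```

```text
q6 end ~ -0.11530122264230602 n 9
now [0.4877 0.3263 0.2157] 1.4684144098368863 -> [0.5063, -0.0745, 0.16] -0.030796326794896522
delta_pos [[-0.0441, 0.0066, 0.0062], [-0.0424, 0.0138, 0.0062], [-0.0395, 0.0207, 0.0062], [-0.0355, 0.0269, 0.0062], [-0.0306, 0.0324, 0.0062], [-0.0248, 0.0371, 0.0062], [-0.0183, 0.0407, 0.0062], [-0.0113, 0.0431, 0.0062], [-0.004, 0.0444, 0.0062]]
spin 0.1666
```

{"name": "carry_out", "arguments": {
  "jaw": [0.53, 0.53, 0.53, 0.53, 0.53, 0.53, 0.53, 0.53],
  "delta_pos": [
    [-0.0441, 0.0066, 0.004],
    [-0.0424, 0.0138, 0.004],
    [-0.0395, 0.0207, 0.006],
    [-0.0355, 0.0269, 0.006],
    [-0.0306, 0.0324, 0.006],
    [-0.0248, 0.0371, 0.006],
    [-0.0183, 0.0407, 0.006],
    [-0.0113, 0.0431, 0.006]
  ],
  "spin": [0.1666, 0.1666, 0.1666, 0.1666, 0.1666, 0.1666, 0.1666, 0.1666]
}}

```text
time_s: 38.7
ee_pos: [0.5007, -0.0328, 0.1663]
eef_rot: [-3.141, 0.001, 0.13]
force: [-0.1, 0.6, -1.1]
opening: 0.0465
```

{"name": "carry_out", "arguments": {
  "jaw": [0.53, 0.53, 0.53, 0.53],
  "delta_pos": [
    [-0.004, 0.0444, 0.006],
    [0, 0, 0],
    [0, 0, 0],
    [0, 0, 0]
  ],
  "spin": [0.1666, 0, 0, 0]
}}

```text
time_s: 39.2
ee_pos: [0.5031, -0.0749, 0.1611]
eef_rot: [-3.141, 0.001, -0.029]
force: [0.4, 0.1, -0.3]
opening: 0.0463
```

```bash
python3 - <<'E'
from h import *
im=cams.get_image('side');t=cams.get_image('top'); cv2.imwrite("pics/side19.png",im);cv2.imwrite("pics/top19.png",t)
cv2.imwrite("pics/v19.png",np.hstack([cv2.resize(im[190:420,160:370],(400,438),interpolation=cv2.INTER_CUBIC),cv2.resize(t[185:275,70:160],(400,438),interpolation=cv2.INTER_CUBIC)]))
items=[('stub',[.5063,-.0741,1.5463])]
P,c=fit({'side':im},items,names=('side',))
for i,p,cc in zip(items,P,c): print(i[0],p,p-np.array(i[1]),round(cc,1))
overlay(im,'side',items,P,(220,180,100,100),4,'pics/o19.png')
goto(.5063,-.0745,.027,1.54-np.pi/2)
E
```

```text
stub [ 0.5059 -0.0816  1.5287] [-0.0004 -0.0075 -0.0176] 88.5
q6 end ~ -0.11530122264230602 n 3
now [ 0.5033 -0.075   0.1613] -0.028933256049287204 -> [0.5063, -0.0745, 0.027] -0.030796326794896522
delta_pos [[0.001, -0.0002, 0.0448], [0.001, -0.0002, 0.0448], [0.001, -0.0002, 0.0448]]
spin 0.0006
```

View pics/v19.png

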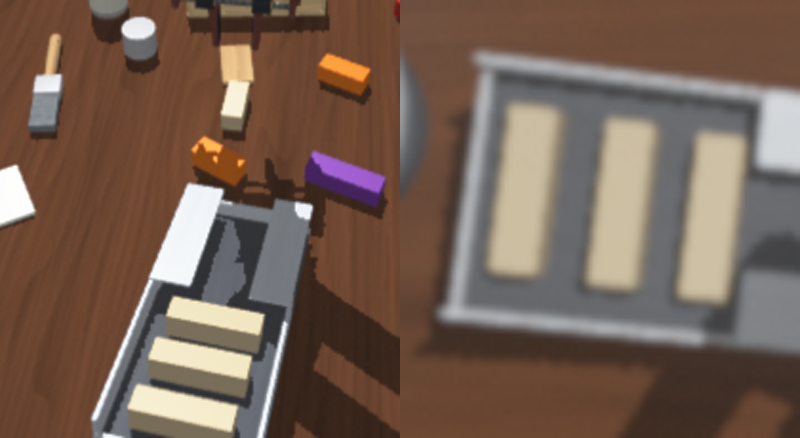

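View pics/o19.png

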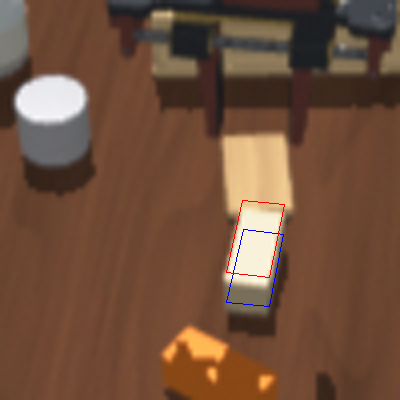

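{"name": "carry_out", "arguments": {
  "jaw": [0.53, 0.53, 0.53, 0.53, 0.53, 0.53],
  "delta_pos": [
    [0.002, -0.001, 0.05],
    [0.001, 0, 0.045],
    [0, 0, 0.027],
    [0, 0, 0.013],
    [0, 0, 0],
    [0, 0, 0]
  ],
  "spin": [0, 0, 0, 0, 0, 0]
}}

```text
time_s: 40.05
ee_pos: [0.5073, -0.0753, 0.0273]
eef_rot: [3.141, -0.002, -0.031]
force: [-0.2, 0.5, 1.1]
opening: 0.0468
```

{"name": "carry_out", "arguments": {
  "jaw": [0, 0, 0, 0, 0, 0, 0, 0],
  "delta_pos": [
    [0, 0, 0],
    [0, 0, 0],
    [0, 0, 0],
    [0, 0, -0.03],
    [0, 0, -0.06],
    [0, 0, -0.06],
    [0, 0, -0.03],
    [0, 0, 0]
  ],
  "spin": [0, 0, 0, 0, 0, 0, 0, 0]
}}

```text
time_s: 41.05
ee_pos: [0.5081, -0.0757, 0.2087]
eef_rot: [3.14, -0.006, -0.031]
force: [-0.5, 0.8, -1.7]
opening: 0.0305
```

```bash
python3 - <<'E'
from h import *
goto(.4424,-.3939,.2,.1315)
E
```

```text
q6 end ~ -0.8589695051409006 n 6
now [ 0.5081 -0.0757  0.2087] -0.03114391180532894 -> [0.4424, -0.3939, 0.2] 0.13149999999999995
delta_pos [[-0.0093, 0.0533, 0.0014], [-0.0107, 0.0531, 0.0014], [-0.0122, 0.0528, 0.0014], [-0.0136, 0.0524, 0.0014], [-0.015, 0.052, 0.0014], [-0.0164, 0.0516, 0.0014]]
spin -0.0271
```

{"name": "carry_out", "arguments": {
  "jaw": [0, 0, 0, 0, 0, 0, 0, 0],
  "delta_pos": [
    [-0.0083, 0.0533, 0],
    [-0.0097, 0.0531, 0],
    [-0.0112, 0.0528, 0],
    [-0.0126, 0.0524, 0],
    [-0.014, 0.052, 0],
    [-0.0154, 0.0516, 0],
    [0, 0, 0],
    [0, 0, 0]
  ],
  "spin": [-0.027, -0.027, -0.027, -0.027, -0.027, -0.027, 0, 0]
}}

```text
time_s: 42.05
ee_pos: [0.4457, -0.3918, 0.2042]
eef_rot: [-3.138, 0.002, 0.13]
force: [-0.4, 0.7, -1.4]
opening: 0.0299
```

```bash
python3 - <<'E'
from h import *
im=cams.get_image('side')
cv2.imwrite("pics/v20.png",cv2.resize(im[90:290,180:380],None,fx=3,fy=3,interpolation=cv2.INTER_CUBIC))
goto(.4474,-.3932,.036,.1315)
E
```

```text
q6 end ~ -0.8525095400455567 n 3
now [ 0.446  -0.3913  0.2046] 0.1309398621431106 -> [0.4474, -0.3932, 0.036] 0.13149999999999995
delta_pos [[0.0004, 0.0007, 0.0562], [0.0004, 0.0007, 0.0562], [0.0004, 0.0007, 0.0562]]
spin -0.0002
```

View pics/v20.png

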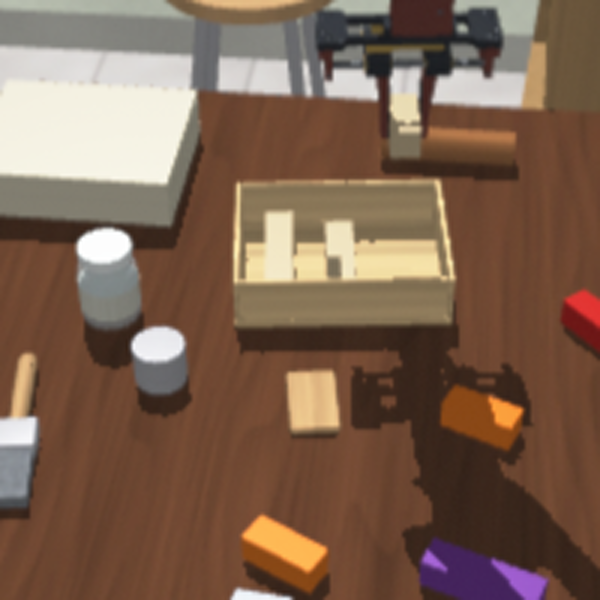

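{"name": "carry_out", "arguments": {
  "jaw": [0, 0, 0, 0, 0, 0, 0],
  "delta_pos": [
    [0.001, 0.002, 0.06],
    [0, 0, 0.05],
    [0, 0, 0.033],
    [0, 0, 0.017],
    [0, 0, 0.008],
    [0, 0, 0],
    [0, 0, 0]
  ],
  "spin": [0, 0, 0, 0, 0, 0, 0]
}}

```text
time_s: 42.98
ee_pos: [0.4487, -0.3957, 0.0396]
eef_rot: [3.14, -0.001, 0.131]
force: [-0.1, 0.5, -1.5]
opening: 0.0302
```

{"name": "carry_out", "arguments": {
  "jaw": [0.5, 0.5, 0.5, 0.5, 0.5, 0.5, 0.5, 0.5],
  "delta_pos": [
    [0, 0, 0],
    [0, 0, 0],
    [0, 0, 0],
    [0, 0, -0.03],
    [0, 0, -0.05],
    [0, 0, -0.06],
    [0, 0, -0.06],
    [0, 0, 0]
  ],
  "spin": [0, 0, 0, 0, 0, 0, 0, 0]
}}

```text
time_s: 43.98
ee_pos: [0.4503, -0.3976, 0.244]
eef_rot: [3.133, -0.006, 0.131]
force: [1.2, -1.0, -1.1]
opening: 0.0441
```

{"name": "carry_out", "arguments": {
  "jaw": [0.5, 0.5, 0.5, 0.5, 0.5, 0.5, 0.5, 0.5],
  "delta_pos": [
    [0, -0.05, -0.01],
    [0, -0.06, -0.01],
    [0, -0.06, -0.01],
    [0, -0.06, 0],
    [0, -0.06, 0],
    [0, 0, 0],
    [0, 0, 0],
    [0, 0, 0]
  ],
  "spin": [0, 0, 0, 0, 0, 0, 0, 0]
}}

```text
time_s: 44.98
ee_pos: [0.4104, -0.1087, 0.268]
eef_rot: [3.141, 0.0, 0.129]
force: [0.4, -0.0, -0.1]
opening: 0.044
```

```bash
python3 - <<'E'
from h import *
im=cams.get_image('side');t=cams.get_image('top'); cv2.imwrite("pics/side21.png",im);cv2.imwrite("pics/top21.png",t)
cv2.imwrite("pics/v21.png",cv2.resize(im[100:420,140:440],None,fx=1.85,fy=1.85,interpolation=cv2.INTER_CUBIC))
cv2.imwrite("pics/v21t.png",cv2.resize(t[80:330,70:470],None,fx=2,fy=2,interpolation=cv2.INTER_CUBIC))
E
```

```text
(no output)
```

View pics/v21.png

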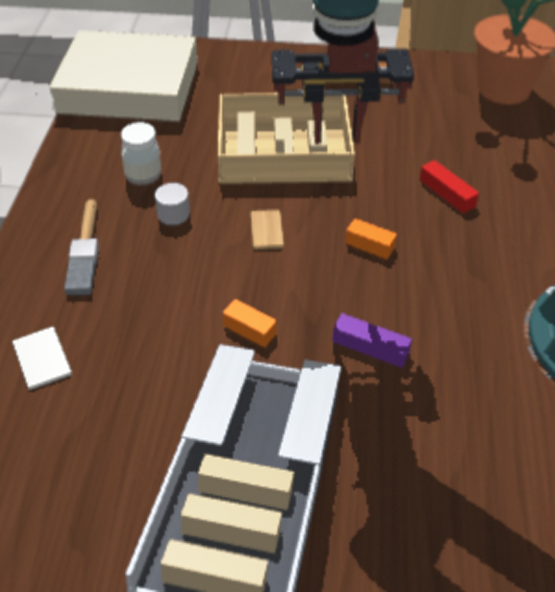

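View pics/v21t.png

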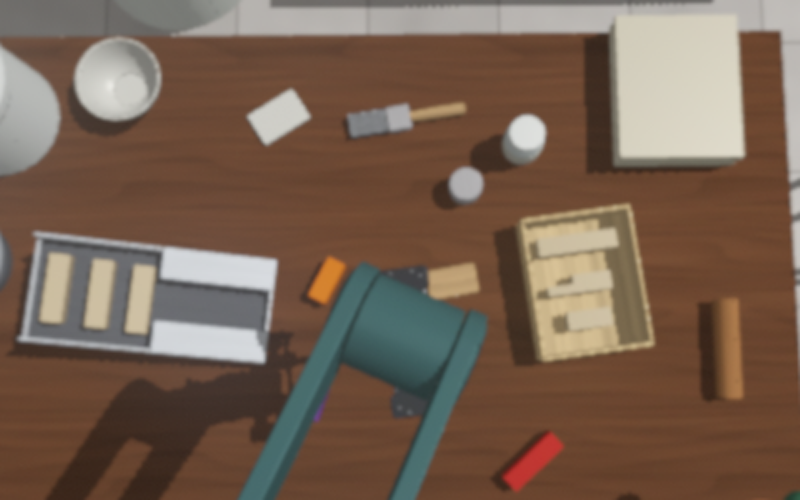

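All three rejects lie flat in the crate and the three sound posts lie flat and side by side in the bay. One quick check that the bystanders have not moved, then I hand in.

```bash
python3 - <<'E'
from h import *
from bench import workorder
a=cv2.imread('pics/side0.png');b=cv2.imread('pics/side21.png');a2=cv2.imread('pics/top0.png');b2=cv2.imread('pics/top21.png')
def sh(a,b,c,r=14):
    t=a[c[1]-r:c[1]+r,c[0]-r:c[0]+r]; s=b[c[1]-r-6:c[1]+r+6,c[0]-r-6:c[0]+r+6]
    m=cv2.matchTemplate(s,t,cv2.TM_CCOEFF_NORMED); _,v,_,l=cv2.minMaxLoc(m); return (l[0]-6,l[1]-6),round(v,2)
for n,c in dict(tin=(233,211),rib=(285,222),brush=(184,243),tile=(162,293),jar=(216,184),org1=(275,274),org2=(340,229),purple=(341,284),red=(382,201)).items(): print(n,'side',sh(a,b,c))
for n,c in dict(tin=(303,172),rib=(300,221),roller=(433,254),red=(336,311)).items(): print(n,'top',sh(a2,b2,c))
print(workorder.job_done())
E
```

```text
tin side ((0, 0), 0.99)
rib side ((0, -2), 0.87)
brush side ((0, 0), 1.0)
tile side ((0, 0), 1.0)
jar side ((0, 0), 1.0)
org1 side ((0, 0), 0.99)
org2 side ((0, 0), 1.0)
purple side ((-5, -2), 0.86)
red side ((0, 0), 1.0)
tin top ((0, 0), 1.0)
rib top ((0, 0), 0.96)
roller top ((0, 0), 1.0)
red top ((0, 0), 1.0)
the job is handed in; nothing more can be done
None
```

```bash
python3 - <<'E'
import cv2,numpy as np
for f in('side0','side13','side19','side21'):
    im=cv2.imread(f'pics/{f}.png'); h=cv2.cvtColor(im,cv2.COLOR_BGR2HSV)
    m=(h[...,0]>125)&(h[...,0]<155)&(h[...,1]>100)&(h[...,2]>40); r=(h[...,0]>9)&(h[...,0]<17)&(h[...,1]<150)&(h[...,2]>150); r[:,:265]=0;r[:,305:]=0;r[:205]=0;r[245:]=0
    for n,k in(('purple',m),('rib',r)):
        y,x=np.nonzero(k); print(f,n,len(x),x.mean().round(1) if len(x) else '',y.mean().round(1) if len(x) else '',(x.min(),x.max(),y.min(),y.max()) if len(x) else '')
E
```

```text
side0 purple 694 340.6 283.5 (np.int64(320), np.int64(362), np.int64(269), np.int64(298))
side0 rib 278 283.5 222.6 (np.int64(265), np.int64(303), np.int64(214), np.int64(244))
side13 purple 708 340.5 283.2 (np.int64(320), np.int64(362), np.int64(269), np.int64(298))
side13 rib 50 283.9 226.6 (np.int64(276), np.int64(296), np.int64(214), np.int64(243))
side19 purple 689 340.6 283.5 (np.int64(320), np.int64(362), np.int64(269), np.int64(298))
side19 rib 70 283.0 221.0 (np.int64(275), np.int64(292), np.int64(213), np.int64(243))
side21 purple 692 340.6 283.5 (np.int64(320), np.int64(362), np.int64(269), np.int64(298))
side21 rib 150 283.8 222.3 (np.int64(275), np.int64(292), np.int64(213), np.int64(233))
```

I handed the job in at about 45 s. The jammed long post was pushed up to about x = 221 mm, clear of the lips, then lifted into the crate. After that, the one chipped post (chipped_post_2) and the stub went into the crate. The three sound posts were laid across the chute bay, flat, side by side and not stacked.

**Last checks:**
- **Placing:** both cameras showed the three rejects lying flat inside the crate and the three sound posts lying flat in the bay, aimed at about x = 193, 256 and 319 mm. I measured the two upper posts; the 193 mm one I only checked by eye.
- **Knock:** one sound post was knocked about 4 cm partway through. I found it again and picked it up from its new place.
- **Bystanders:** the tin, brush, tile, jar, roller, both orange pieces and the red one had not moved.
- **Checks that disagreed:** in the side view, template matching showed a shift of 5 px for the purple piece and 2 px for the rib. I put this down to shadows and the stub having been lifted away. A later colour check found the purple piece unmoved. The rib matched in the top view, and its colour centre shifted by less than half a pixel.

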